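# Load the pocket wagon and send it to the departure track

## Task

Load the wagon standing on the model railway's traverser: set every metal drum upright in a round pocket and every crate upright in a square pocket, one to a pocket, right down on the floor. With the whole load aboard, crank the hand wheel until the traverser's rails line up with the open departure track (not the siding with the buffer stop), and only then push the signal lever fully over, away from the robot. Leave the wagon loaded and do not disturb the rest of the scenery.

Things in the scene. Friction and masses are not known exactly. Their poses are not given: they have to be found in the camera images.
- drum0: Bare metal drum, a plain upright cylinder 40 mm in diameter (with two slight ribs) and 60 mm tall, about 120 g, weighted at the foot so that it stays upright when knocked, standing among the scenery; may be absent. Origin: centre of its underside; z up its axis.
- drum1: Bare metal drum, a plain upright cylinder 40 mm in diameter (with two slight ribs) and 60 mm tall, about 120 g, weighted at the foot so that it stays upright when knocked, standing among the scenery; may be absent. Origin: centre of its underside; z up its axis.
- drum2: Bare metal drum, a plain upright cylinder 40 mm in diameter (with two slight ribs) and 60 mm tall, about 120 g, weighted at the foot so that it stays upright when knocked, standing among the scenery; may be absent. Origin: centre of its underside; z up its axis.
- crate0: Square wooden packing crate 40 x 40 mm and 60 mm tall, about 120 g, weighted at the foot so that it stays upright when knocked, standing among the scenery; may be absent. Origin: centre of its underside; z up, x and y square to its sides.
- crate1: Square wooden packing crate 40 x 40 mm and 60 mm tall, about 120 g, weighted at the foot so that it stays upright when knocked, standing among the scenery; may be absent. Origin: centre of its underside; z up, x and y square to its sides.
- pocket0 (a point): Round pocket 46 mm in diameter, 18 mm deep, 2 mm chamfer, in the bed of the wagon (292 x 66 mm, fixed on the traverser and moving with it). The point: centre of the mouth, 82 mm above the table; x along the wagon, away from the robot, y across, z up. Five pockets in one row, 56 mm apart, pocket0 nearest the robot; 0-2 round, 3-4 square.
- pocket1 (a point): Round pocket 46 mm in diameter, 18 mm deep, 2 mm chamfer, in the bed of the wagon (292 x 66 mm, fixed on the traverser and moving with it). The point: centre of the mouth, 82 mm above the table; x along the wagon, away from the robot, y across, z up. Five pockets in one row, 56 mm apart, pocket0 nearest the robot; 0-2 round, 3-4 square.
- pocket2 (a point): Round pocket 46 mm in diameter, 18 mm deep, 2 mm chamfer, in the bed of the wagon (292 x 66 mm, fixed on the traverser and moving with it). The point: centre of the mouth, 82 mm above the table; x along the wagon, away from the robot, y across, z up. Five pockets in one row, 56 mm apart, pocket0 nearest the robot; 0-2 round, 3-4 square.
- pocket3 (a point): Square pocket 46 x 46 mm, sides along x and y of this point, 18 mm deep, 2 mm chamfer, in the bed of the wagon (292 x 66 mm, fixed on the traverser and moving with it). The point: centre of the mouth, 82 mm above the table; x along the wagon, away from the robot, y across, z up. Five pockets in one row, 56 mm apart, pocket0 nearest the robot; 0-2 round, 3-4 square.
- pocket4 (a point): Square pocket 46 x 46 mm, sides along x and y of this point, 18 mm deep, 2 mm chamfer, in the bed of the wagon (292 x 66 mm, fixed on the traverser and moving with it). The point: centre of the mouth, 82 mm above the table; x along the wagon, away from the robot, y across, z up. Five pockets in one row, 56 mm apart, pocket0 nearest the robot; 0-2 round, 3-4 square.
- deck_end (a point): Far end of the traverser deck, midway between its two rails (45 mm apart). x, y as for the pockets: the deck travels along its y and is in line with a track when this point has the same sideways position as the track's origin, seen in the track's frame.
- departure_track: Fixed track stub of two rails on a cork strip beyond the far edge of the traverser pit: the one that is open to its end, with no buffer stop. Origin: midway between the rails at the near end, at table height; x along the rails, away from the pit; y to the left.
- siding: The other fixed track stub beyond the pit, blocked by a buffer stop (a concrete block with a cross beam 100 mm wide, 70 mm tall). Origin and axes as for the departure track. The two stubs change sides from start to start.
- handwheel (a joint): Angle of the hand wheel (rad), -7 to 7; grows clockwise seen from above. Geared to the traverser: each radian clockwise moves the traverser 15 mm to the left (+y of deck_end), anticlockwise to the right. The traverser is in the middle of the pit at 0. It turns with light friction (under 0.2 N m) and stays where it is left.
- wheel_grip (a point): On the vertical axis of the hand wheel, at the left of the pit: centre, at the height to grip, of the upright grip bar that crosses its hub: 52 mm long along this point's x, 14 mm wide along its y, 34 mm tall, from 17 mm below to 16 mm above this point. x and y turn with the wheel. The wheel's rim (108 mm over all, 12 mm thick) has its top 20 mm below this point.
- signal_lever (a joint): Angle of the signal lever (rad): near 0 leaning towards the robot (danger), 1.0 fully over away from the robot (clear; the arm of the little semaphore beside it moves with the lever). It stays where it is left; under 2 N at the knob moves it.
- signal_lever_tip (a point): Centre of the lever's round black knob, 26 mm in diameter, on a 10 mm rod 80 mm long above a grey block 70 x 50 x 25 mm. The lever swings about a level axis 22 mm above the table.
- signal_lever_base: The lever's fixed block; origin at the centre of its underside, in line below the lever's axis. The knob swings from -x to +x of this frame, in its x-z plane, by 38 mm either side. A thin mast 200 mm tall with the semaphore stands 170 mm along +x and 30 mm along +y of it.
- kiosk: White model kiosk with a pitched grey roof, 50 x 48 mm, 75 mm tall, loose scenery to be left alone. Origin: centre of its underside.
- oak: Model tree on a round foot, 52 mm across, 85 mm tall, loose scenery to be left alone. Origin: centre of its underside.
- water_tank: Wooden model water tank on four legs, 54 mm across, 76 mm tall, loose scenery to be left alone. Origin: centre of its underside.
Mind the look-alikes: they are no part of the job. Leave any purple look-alike of the signal_lever_base alone.

How it is judged:
On the way, in this order (a step that is already met when the one before it is completed fails the run):
1. every drum present is in a round pocket and every crate present in a square pocket, upright on the floor (((horizontal distance between drum0 and pocket0 below 0.007 m and z of drum0 in the frame of pocket0 below -0.014 m) or (horizontal distance between drum0 and pocket1 below 0.007 m and z of drum0 in the frame of pocket1 below -0.014 m) or (horizontal distance between drum0 and pocket2 below 0.007 m and z of drum0 in the frame of pocket2 below -0.014 m)) and angle between each of drum0, drum1, drum2, crate0, crate1's own z axis and vertical below 0.12 rad and ((horizontal distance between drum1 and pocket0 below 0.007 m and z of drum1 in the frame of pocket0 below -0.014 m) or (horizontal distance between drum1 and pocket1 below 0.007 m and z of drum1 in the frame of pocket1 below -0.014 m) or (horizontal distance between drum1 and pocket2 below 0.007 m and z of drum1 in the frame of pocket2 below -0.014 m)) and ((horizontal distance between drum2 and pocket0 below 0.007 m and z of drum2 in the frame of pocket0 below -0.014 m) or (horizontal distance between drum2 and pocket1 below 0.007 m and z of drum2 in the frame of pocket1 below -0.014 m) or (horizontal distance between drum2 and pocket2 below 0.007 m and z of drum2 in the frame of pocket2 below -0.014 m)) and ((horizontal distance between crate0 and pocket3 below 0.007 m and z of crate0 in the frame of pocket3 below -0.014 m) or (horizontal distance between crate0 and pocket4 below 0.007 m and z of crate0 in the frame of pocket4 below -0.014 m)) and ((horizontal distance between crate1 and pocket3 below 0.007 m and z of crate1 in the frame of pocket3 below -0.014 m) or (horizontal distance between crate1 and pocket4 below 0.007 m and z of crate1 in the frame of pocket4 below -0.014 m))), for 0.2 s.
2. the traverser lines up with the departure track within 5 mm (y of deck_end in the frame of departure_track between -0.005 and 0.005 m), for 0.3 s.
3. the signal lever is fully over (value of joint signal_lever above 0.85 rad), for 0.2 s.
At the end, for the whole second after the job is handed in: Every drum present stands upright (within 0.12 rad) in a round pocket and every crate present in a square one, centred within 7 mm and at least 14 mm deep; the traverser is in line with the departure track within 5 mm; the signal lever is beyond 0.85 rad; all at rest (all of step 1 and all of step 2 and value of joint signal_lever above 0.85 rad and linear speed of each of drum0, drum1, drum2, crate0, crate1 below 0.02 m/s and velocity of joint handwheel between -0.1 and 0.1 rad/s); the robot touches nothing.
It fails at once if a piece of loose scenery is displaced by more than 30 mm (distance of any of kiosk, oak, water_tank from where it was at the start of the episode above 0.03 m).
It fails at once if the signal lever is thrown while the traverser is out of line with the departure track (value of joint signal_lever above 0.7 rad and (y of deck_end in the frame of departure_track above 0.008 m or y of deck_end in the frame of departure_track below -0.008 m)).
Of drum0, drum1, drum2, crate0, crate1 only 3 to 5 are there at a start; the rules pass over those that are not, and their reading is None.
At some moment in a run one of drum0, drum1, drum2, crate0, crate1 may be knocked a few centimetres aside while the robot is not near it.
It also fails if it takes over 210 s, if anything falls off the work surface, if the arm or the gripper's body presses on something with over 40 N, if the wrist force passes 120 N, or if a joint passes its speed limit or range.

## Robot

A 6-joint arm with a two-finger parallel gripper is mounted at the origin on the work surface. World frame = base frame: x ahead of the robot, y to its left, z up, the work surface at z = 0. Lengths are in m, angles in rad, forces in N, time in s.
With the tool pointing down it reaches from about 0.3 to 0.85 m from the base axis. Payload 5.4 kg.
Tool frame: the origin (TCP) lies midway between the tips of the shut fingers; the grasp point (between the pads) lies 19 mm behind it (grip_point_offset is the distance from the TCP to the grasp point, in m); x points along the fingers, z is the direction in which the jaws open and shut, and the axes are right-handed (so a half turn about x gives the same grasp; the last joint's range is limited). The gripper opens to 85 mm and grips with 20 to 120 N. Pads are 22 mm wide; open, the fingers measure 114 mm over their backs; the gripper's body (76 mm by 85 mm) begins 54 mm behind the grasp point. The pads swing forward as they close: fully open they stand 13 mm farther back than shut.
Start: joints at [1.033, 0.158, 1.597, -0, 1.386, -0.21], TCP at [0.185, 0.544, 0.231] pointing down, gripper open.
Joint ranges: [-2.91, 2.91], [-0.94, 2.29], [0.18, 2.7], [-1.29, 4.43], [0.17, 2.64], [-3, 3]. Speed limits (rad/s): [2.57, 2.57, 3.14, 3.14, 3.14, 3.14].

## Interface

Orientations are given as [roll, pitch, yaw] about the fixed x, y, z axes, in that order (R = Rz(yaw) Ry(pitch) Rx(roll)).
In Python, from station import * gives the robot as it stands.
- The arm moves only by the shell command python3 -m pendant 'ROWS' [OPENING]. ROWS is JSON, a list that holds one entry, the list of rows, each a list of 4 numbers: the shift along the world's x, y, z in m, then the turn about the world's z in rad. In form: [[[dx, dy, dz, turn], ...]]. A call has 1 to 12 rows; each row is the pose to reach, as a shift and turn from the pose commanded when the call began; what a row does not reach only later rows make up. A row lasts 1/10 s, in which the tool goes at most 50 mm and 8.59 degrees, less where a joint would pass 70% of its speed; a pose out of reach is approached as far as the arm can. A call with a gripper value outside its range is refused whole. OPENING is the opening in per cent of the stroke, from 0 (shut) to 100 (fully open), set as the call begins (- or left out, the last holds). The fingers move at their own pace and stop on an object; the grip force is fixed at half the most. Time passes only in rows, so rows that repeat a pose let the fingers close. It gives the time, the measured TCP pose, the force and the opening at its end, in the units of the state.
- read_state(): the state, without advancing time (a new reading comes with each control period).
- read_camera(name): name is "scene" or "top" or "wrist"; returns the picture (420x560x3 uint8, red, green, blue); there is no depth.
- get_calibration(name): a dict with "camera_matrix" (3x3 intrinsics, pixels), "world_from_camera" (4x4, takes a point from camera to world coordinates). Camera axes: x right, y down, z forward; pixel columns grow to the right and rows downward; lengths in m; the calibration is good to about 2 mm. A picture is of the moment at which its call begins: read the wrist's pose just before it. get_calibration takes no time and is no camera call; for the wrist camera it gives the pose at the moment of the call.
- job_done(): hands the job in, once; it reports no verdict.
The state is a dict: "clock": time; "joint_positions": joint angles; "qvel": joint speeds; "joint_efforts": joint torques, N m; "ee_pos": TCP position; "tcp_rot": TCP orientation; "contact_force": force on the tool from outside, world axes, zero at the start; "ft_torque": the same for the moment, N m; "gripper_width": finger opening in m.
Only numpy, scipy, OpenCV 4.12 (cv2) and the standard library are available. Lean on these libraries where they do the work, as an engineer would, in place of code of your own. Each camera call takes 0.05 s, during which the arm holds its last target.

## Working session

There is one attempt and no reset: what is moved stays moved. The work goes in short steps, Python scripts to look and compute and a shell command to move; the robot and the scene stay as the last step left them, time stands still between calls to the robot, and variables do not carry over. Pictures are saved under pics/ and viewed, and the job is handed in when it is done.

```bash
ls; mkdir -p pics
cat > h.py <<'E'
from station import *
import numpy as np, cv2
def snap(n,f):
    im=read_camera(n); cv2.imwrite('pics/'+f,im[:,:,::-1]); return im
def pt(c,u,v,z,cal=None):
    c=cal or get_calibration(c); K=np.array(c['camera_matrix']);T=np.array(c['world_from_camera'])
    d=T[:3,:3]@np.linalg.solve(K,[u,v,1]);o=T[:3,3]
    return o+d*(z-o[2])/d[2]
def px(c,p):
    c=get_calibration(c); K=np.array(c['camera_matrix']);T=np.linalg.inv(np.array(c['world_from_camera']))
    q=K@(T[:3,:3]@np.array(p)+T[:3,3]); return q[:2]/q[2]
E
python3 - <<'E'
from h import *
for n in ['scene','top','wrist']:
    snap(n,n+'0.png'); c=get_calibration(n); print(n,np.round(c['camera_matrix'],1).tolist(),np.round(c['world_from_camera'],3).tolist())
print(read_state())
E
```

```text
pics
scene [[415.9, 0.0, 277.7], [0.0, 415.9, 212.2], [0.0, 0.0, 1.0]] [[-0.276, 0.689, -0.671, 1.157], [0.961, 0.188, -0.202, 0.192], [-0.013, -0.7, -0.714, 0.842], [0.0, 0.0, 0.0, 1.0]]
top [[380.8, 0.0, 277.5], [0.0, 380.8, 211.0], [0.0, 0.0, 1.0]] [[-0.139, -0.967, 0.212, 0.23], [-0.99, 0.136, -0.029, 0.01], [-0.0, -0.214, -0.977, 1.184], [0.0, 0.0, 0.0, 1.0]]
wrist [[325.8, 0.0, 277.3], [0.0, 325.8, 206.7], [0.0, 0.0, 1.0]] [[0.323, 0.9, 0.294, 0.109], [0.947, -0.306, -0.102, 0.57], [-0.002, 0.311, -0.95, 0.373], [0.0, 0.0, 0.0, 1.0]]
{'clock': 0.15, 'joint_positions': array([ 1.03292168e+00,  1.58931627e-01,  1.59796987e+00,  8.02645561e-06,
        1.38619513e+00, -2.10084278e-01]), 'qvel': array([-0.00135572, -0.0006117 , -0.00228997,  0.00076353, -0.00094155,
       -0.00014666]), 'joint_efforts': array([-3.89737625e-04, -3.96378136e+01, -3.31784356e+01, -3.49525744e-04,
        5.43700095e-03, -1.04463007e-05]), 'ee_pos': array([0.18488296, 0.5439651 , 0.23051424]), 'tcp_rot': array([ 2.92626376,  1.56929233, -2.11391707]), 'contact_force': array([-0.0754182 , -0.18916117, -0.01882276]), 'ft_torque': array([-0.06052583, -0.03541555, -0.03813973]), 'gripper_width': 0.08568979882767408}
```

View pics/scene0.png

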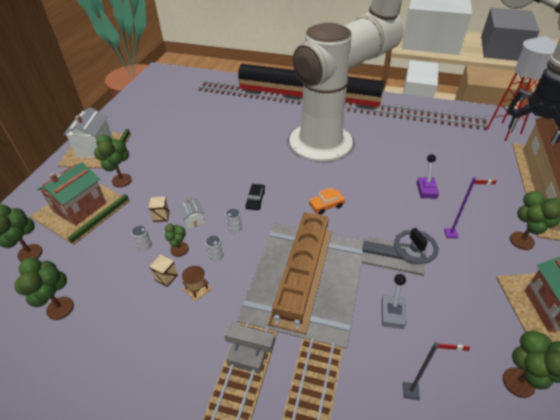

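View pics/top0.png

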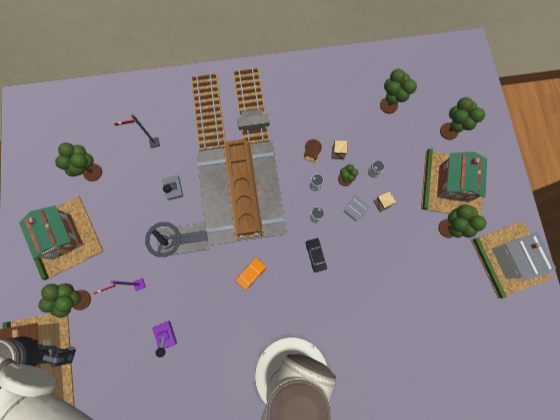

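View pics/wrist0.png

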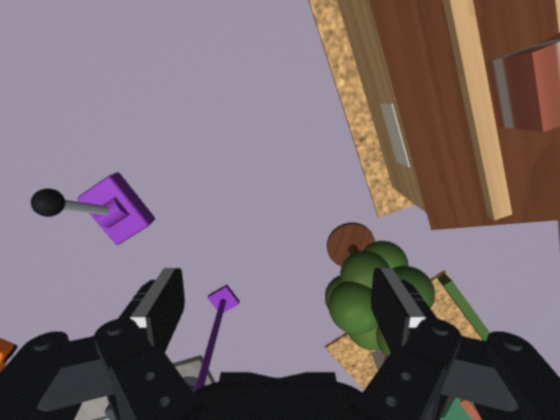

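The scene has 3 drums and 2 crates to the robot's right. The open track is the left one; the buffer stop is on the right.

Run:
```python
import cv2
t=cv2.imread('pics/top0.png')
cv2.imwrite('pics/c1.png',cv2.resize(t[125:230,290:405],None,fx=6,fy=5.7,interpolation=2)[:600,:])
cv2.imwrite('pics/c2.png',cv2.resize(t[60:260,140:300],None,fx=3,fy=3,interpolation=2))
```

```text
(no output)
```

View pics/c1.png

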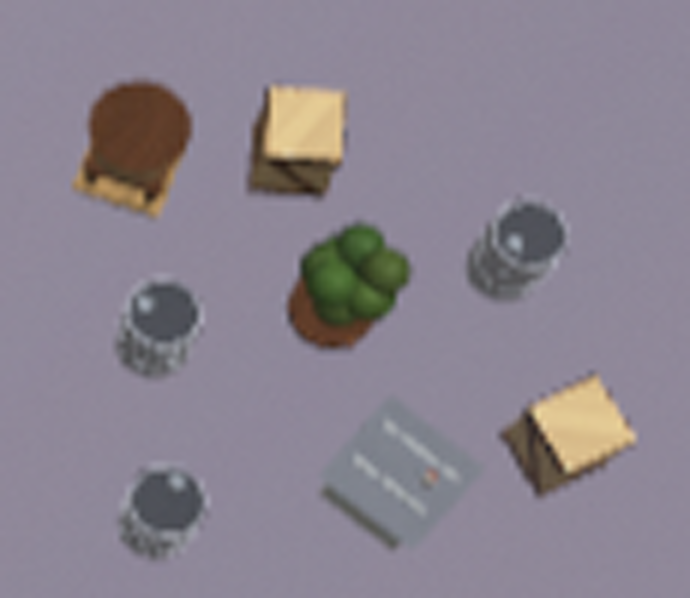

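View pics/c2.png

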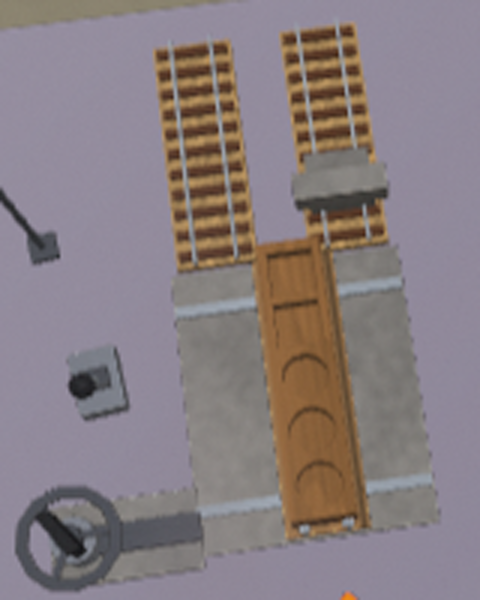

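Run:
```python
from h import *
def c1(x,y,z): return pt('top',(x+.5)/6-.5+290,(y+.5)/5.7-.5+125,z)[:2].round(4)
def c2(x,y,z): return pt('top',(x+.5)/3-.5+140,(y+.5)/3-.5+60,z)[:2].round(4)
for n,p in dict(A=(164,312),B=(166,500),C=(531,234)).items(): print(n,c1(*p,.06))
for P in [[(268,87),(345,90),(341,163),(263,158)],[(596,375),(636,437),(572,473),(529,415)]]:
    q=np.array([c1(*p,.06) for p in P]); print(q.mean(0)); 
    for i in range(4): d=q[(i+1)%4]-q[i]; print(np.hypot(*d), np.degrees(np.arctan2(d[1],d[0]))%90)
print('tank',c1(140,128,.076),'tree',c1(355,285,.06),c1(330,315,0),'kiosk',c1(405,475,.065))
for P,z in [([(173,42),(210,40),(238,262),(198,264)],0.0),([(256,241),(318,236),(367,526),(290,536)],.082)]:
    print([c2(*p,z) for p in P])
print('lever base',c2(100,382,.025),'knob',c2(82,386,.1),'wheelhub',c2(72,540,.05),c2(68,535,.06))
print('mast', c2(43,245,0))
```

```text
A [ 0.5553 -0.1575]
B [ 0.4527 -0.1418]
C [ 0.5727 -0.3525]
[ 0.651425 -0.247425]
0.04038378387422358 79.44135328864773
0.042790770032800254 77.03549133958074
0.0406975429233756 77.94457415381915
0.04174266402614952 76.56299327100591
[ 0.463825 -0.357875]
0.038719504129056184 19.932536561939514
0.03896164780909559 22.48412001857723
0.037557688959785576 24.03993658828099
0.041720618403854014 24.04615274502001
tank [ 0.6551 -0.1596] tree [ 0.5567 -0.2572] [ 0.5585 -0.2549] kiosk [ 0.4484 -0.2621]
[array([1.0059, 0.1815]), array([1.0025, 0.1391]), array([0.7276, 0.136 ]), array([0.7314, 0.1799])]
[array([0.7134, 0.1065]), array([0.7099, 0.0426]), array([0.4038, 0.0319]), array([0.4045, 0.1073])]
lever base [0.6036 0.2915] knob [0.5778 0.2912] wheelhub [0.4358 0.3264] [0.4395 0.3271]
mast [0.7774 0.3473]
```

```bash
python3 -m pendant '[[[0.335,-0.444,0.07,0.33],[0.335,-0.444,0.07,0.33],[0.335,-0.444,0.07,0.33],[0.335,-0.444,0.07,0.33],[0.335,-0.444,0.07,0.33],[0.335,-0.444,0.07,0.33],[0.335,-0.444,0.07,0.33],[0.335,-0.444,0.07,0.33],[0.335,-0.444,0.07,0.33],[0.335,-0.444,0.07,0.33],[0.335,-0.444,0.07,0.33],[0.335,-0.444,0.07,0.33]]]' 100
python3 -m pendant '[[[0,0,0,0],[0,0,0,0],[0,0,0,0]]]'
cat >> h.py <<'E'
def st():
    s=read_state(); R=s['tcp_rot']; print('t',round(s['clock'],2),'p',s['ee_pos'].round(4),'jaw',round((R[2]-R[0]+2*np.pi)%(2*np.pi),4),'pitch',R[1].round(3),'w',round(s['gripper_width'],4),'F',s['contact_force'].round(1),'q',s['joint_positions'].round(2)); return s
E
python3 - <<'E'
from h import *
st(); im=snap('wrist','w1.png');print(get_calibration('wrist')['world_from_camera'].round(3).tolist())
cv2.imwrite('pics/w1b.png',cv2.resize(im,None,fx=1.42,fy=1.42,interpolation=2)[:,:,::-1])
E
```

```text
clock: 1.35
ee_pos: [0.522, 0.0967, 0.3014]
tcp_rot: [-2.595, 1.57, -1.026]
contact_force: [-0.8, 0.6, -0.1]
gripper_width: 0.0858
clock: 1.65
ee_pos: [0.5192, 0.1018, 0.3009]
tcp_rot: [1.092, 1.57, 2.667]
contact_force: [-0.2, 0.2, 1.4]
gripper_width: 0.0858
t 1.65 p [0.5192 0.1018 0.3009] jaw 1.5748 pitch 1.57 w 0.0858 F [-0.2  0.2  1.4] q [-0.04  0.    1.63  0.    1.51 -1.61]
[[-0.004, 0.95, 0.311, 0.439], [1.0, 0.004, 0.001, 0.102], [0.0, 0.311, -0.95, 0.443], [0.0, 0.0, 0.0, 1.0]]
```

View pics/w1b.png

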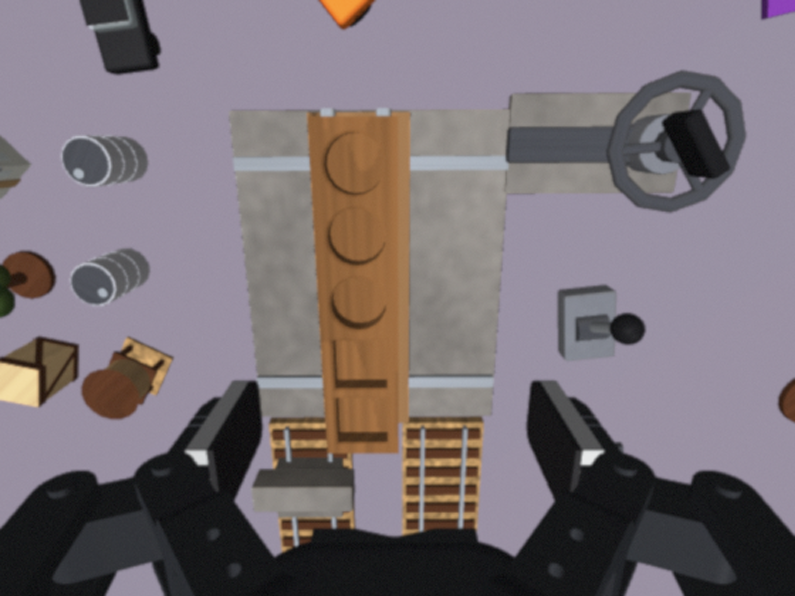

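Run:
```python
import cv2
t=cv2.imread('pics/w1.png')
cv2.imwrite('pics/c3.png',cv2.resize(t[70:210,200:310],None,fx=4.2,fy=4.2,interpolation=2))
cv2.imwrite('pics/c4.png',cv2.resize(t[190:330,200:350],None,fx=4.2,fy=4.2,interpolation=2))
```

```text
(no output)
```

View pics/c3.png

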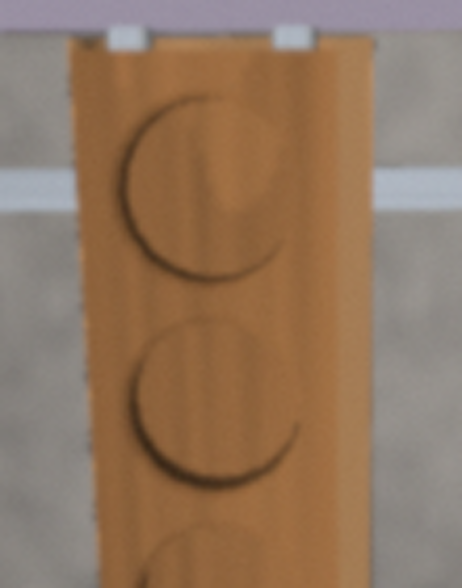

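View pics/c4.png

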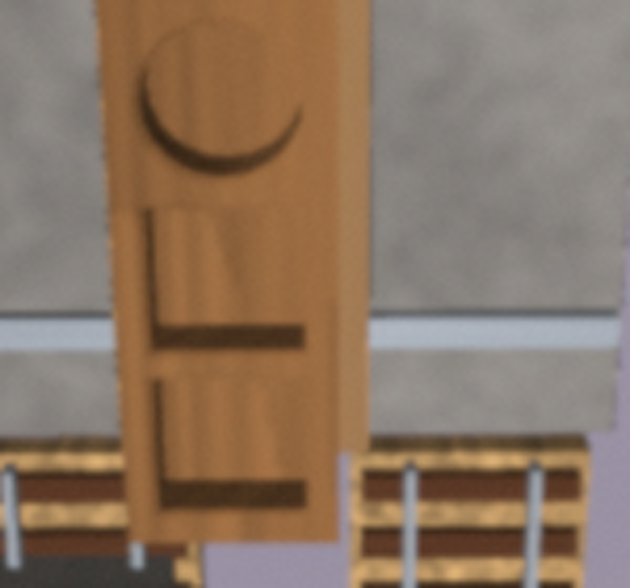

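Run:
```python
from h import *
def f(x,y,z,v0): return pt('wrist',(x+.5)/4.2-.5+200,(y+.5)/4.2-.5+v0,z)[:2].round(4)
P=[f(209,188,.082,70),f(216,403,.082,70),f(221,97,.082,190),f(226,279,.082,190),f(229,441,.082,190)]
for p in P: print(p)
P=np.array(P); print(np.polyfit([-2,-1,0,1,2],P,1))
print('wag', f(70,40,.082,70), f(330,38,.082,70), f(128,541,.082,190), f(338,541,.082,190))
print('track rails',[f(*q,0.006,190) for q in [(410,465),(537,463),(410,588),(535,588)]])
u=lambda x,y,z: pt('wrist',x/1.42,y/1.42,z)[:2].round(4)
print('track far', u(421,528,.006),u(463,528,.006),u(421,430,.006),u(463,430,.006))
print('wheel rim', u(677,141,.05), 'grip', u(695,143,.08), 'ends',u(668,118,.085),u(690,108,.085),u(728,172,.085),u(707,180,.085))
print('lever', u(586,323,.025),u(629,328,.1))
print('A',u(96,284,.06),'B',u(89,161,.06))
```

```text
[0.4533 0.0719]
[0.5084 0.0725]
[0.5643 0.0727]
[0.6206 0.0731]
[0.6752 0.0729]
[[5.5600e-02 2.6000e-04]
 [5.6436e-01 7.2620e-02]]
wag [0.4183 0.0385] [0.4176 0.1025] [0.7114 0.0407] [0.7112 0.1063]
track rails [array([0.735 , 0.1338]), array([0.734 , 0.1809]), array([0.7898, 0.1351]), array([0.7896, 0.183 ])]
track far [0.8755 0.1357] [0.8753 0.1858] [0.7395 0.1327] [0.7394 0.1789]
wheel rim [0.4369 0.3302] grip [0.4384 0.3265] ends [0.4213 0.3003] [0.4145 0.3148] [0.459  0.3524] [0.4649 0.3379]
lever [0.6049 0.2889] [0.5792 0.2903]
A [ 0.5563 -0.1555] B [ 0.4538 -0.141 ]
```

```bash
python3 -m pendant '[[[-0.066,-0.243,-0.1,0],[-0.066,-0.243,-0.1,0],[-0.066,-0.243,-0.1,0],[-0.066,-0.243,-0.1,0],[-0.066,-0.243,-0.1,0],[-0.066,-0.243,-0.1,0],[-0.066,-0.243,-0.1,0],[-0.066,-0.243,-0.1,0],[-0.066,-0.243,-0.1,0]]]' 72
cat >> h.py <<'E'
def wsnap(f):
    s=st(); im=snap('wrist',f); im=cv2.resize(im,None,fx=1.42,fy=1.42,interpolation=2); cv2.imwrite('pics/'+f,im[:,:,::-1])
def wp(x,y,z): return pt('wrist',(x+.5)/1.42-.5,(y+.5)/1.42-.5,z)[:2].round(4)
E
python3 -c "
from h import *
wsnap('w2.png')"
```

```text
clock: 2.6
ee_pos: [0.4548, -0.1413, 0.202]
tcp_rot: [-1.743, 1.57, -0.168]
contact_force: [-0.3, 0.2, -0.9]
gripper_width: 0.0618
t 2.6 p [ 0.4548 -0.1413  0.202 ] jaw 1.5752 pitch 1.57 w 0.0618 F [-0.3  0.2 -0.9] q [-0.56 -0.08  1.9   0.    1.32 -2.13]
```

View pics/w2.png

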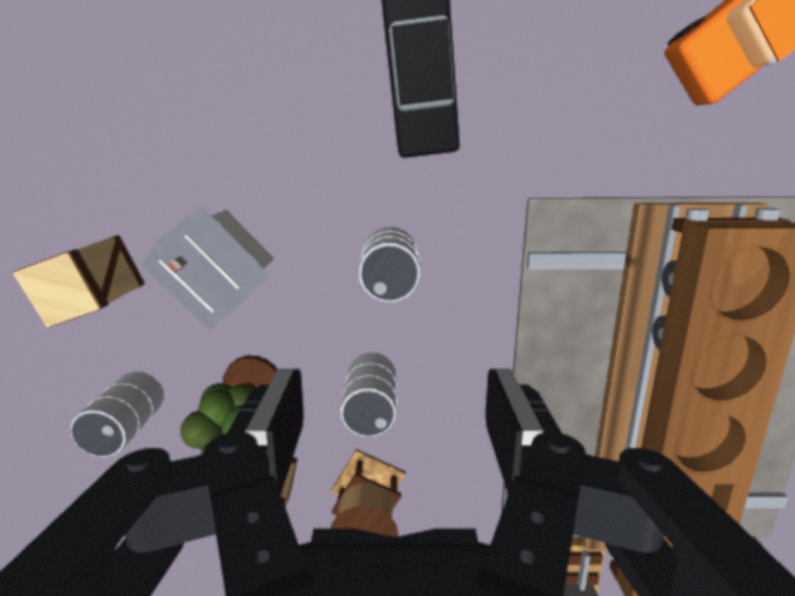

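Drum B's top is centred at (390,272), drum A's at (369,411) and drum C's at (98,432). Crate 2's top is at about (58,289).

```bash
python3 -c "
from h import *
st()
print('B',wp(390,272,.06),'A',wp(369,411,.06),'C',wp(98,432,.06))
q=np.array([wp(*p,.06) for p in [(13,272),(71,251),(103,305),(47,327)]]);print(q.mean(0),[np.degrees(np.arctan2(*(q[(i+1)%4]-q[i])[::-1]))%90 for i in range(4)])
"
```

```text
t 2.65 p [ 0.4549 -0.1414  0.202 ] jaw 1.5753 pitch 1.569 w 0.0613 F [-0.2  0.5  0. ] q [-0.56 -0.08  1.9   0.    1.32 -2.13]
B [ 0.453  -0.1439] A [ 0.5546 -0.1585] C [ 0.5728 -0.353 ]
[ 0.46545  -0.357375] [np.float64(19.251562549046355), np.float64(20.187870553470624), np.float64(21.381396202934383), np.float64(18.88966768461509)]
```

```bash
python3 -m pendant '[[[-0.002,-0.002,-0.04,0],[-0.002,-0.002,-0.08,0],[-0.002,-0.002,-0.12,0],[-0.002,-0.002,-0.15,0],[-0.002,-0.002,-0.177,0],[-0.002,-0.002,-0.177,0],[-0.002,-0.002,-0.177,0]]]' 72
python3 -m pendant '[[[0,0,0,0],[0,0,0,0],[0,0,0,0],[0,0,0,0],[0,0,0,0],[0,0,0,0],[0,0,0,0]]]' 20
```

```text
clock: 3.35
ee_pos: [0.4528, -0.1441, 0.025]
tcp_rot: [-1.941, 1.571, -0.366]
contact_force: [0.2, -0.9, 0.7]
gripper_width: 0.0618
clock: 4.05
ee_pos: [0.454, -0.1455, 0.0266]
tcp_rot: [-2.031, 1.566, -0.458]
contact_force: [-0.7, 1.5, 7.9]
gripper_width: 0.0385
```

```bash
python3 -m pendant '[[[0,0,0.04,0],[0,0,0.08,0],[0,0,0.12,0],[0,0,0.16,0],[0,0,0.16,0],[0,0.05,0.16,0],[0,0.1,0.16,0],[0,0.15,0.16,0],[-0.001,0.215,0.16,0],[-0.001,0.215,0.16,0],[-0.001,0.215,0.16,0],[-0.001,0.215,0.16,0]]]'
python3 -c "
from h import *
wsnap('w3.png')"
```

```text
clock: 5.25
ee_pos: [0.4509, 0.0702, 0.184]
tcp_rot: [2.605, 1.57, -2.104]
contact_force: [-0.3, -0.0, -1.3]
gripper_width: 0.0388
t 5.25 p [0.4509 0.0702 0.184 ] jaw 1.5738 pitch 1.57 w 0.0388 F [-0.3 -0.  -1.3] q [-0.11 -0.12  1.97 -0.    1.29 -1.68]
```

View pics/w3.png

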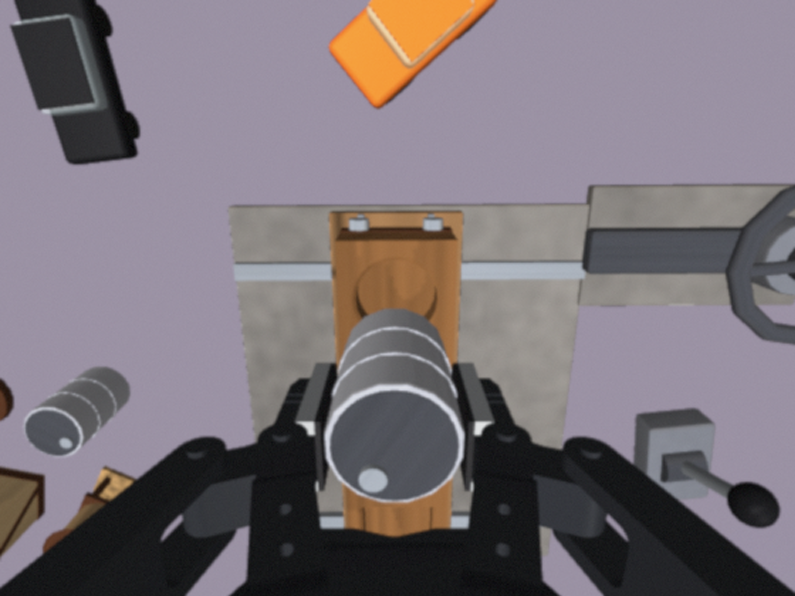

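```bash
python3 -c "
from h import *
st()
print('drum',wp(396,443,.2174),'bot edge top', 'pocket0',wp(397,296,.082), wp(357,296,.082),wp(437,296,.082),wp(397,257,.082))
"
```

```text
t 5.3 p [0.4511 0.0696 0.1841] jaw 1.5725 pitch 1.57 w 0.0385 F [ 0.5 -0.5 -1.3] q [-0.11 -0.12  1.97 -0.    1.29 -1.68]
drum [0.4494 0.0704] bot edge top pocket0 [0.4517 0.0714] [0.4518 0.0491] [0.4517 0.0936] [0.4295 0.0713]
```

```bash
python3 -m pendant '[[[0.003,0.001,0,0],[0.003,0.001,-0.03,0],[0.003,0.001,-0.06,0],[0.003,0.001,-0.07,0],[0.003,0.001,-0.08,0],[0.003,0.001,-0.085,0],[0.003,0.001,-0.092,0],[0.003,0.001,-0.092,0]]]'
```

```text
clock: 6.1
ee_pos: [0.4541, 0.0713, 0.0921]
tcp_rot: [1.591, 1.571, -3.119]
contact_force: [0.3, 0.5, -1.6]
gripper_width: 0.0386
```

```bash
python3 -m pendant '[[[0,0,0,0],[0,0,0,0],[0,0,0,0],[0,0,0.05,0],[0,0,0.1,0],[0,-0.05,0.11,0],[0.03,-0.1,0.11,0],[0.06,-0.15,0.11,0],[0.08,-0.19,0.11,0],[0.101,-0.228,0.11,0],[0.101,-0.228,0.11,0],[0.101,-0.228,0.11,0]]]' 72
python3 -c "
from h import *
wsnap('w4.png')"
```

```text
clock: 7.3
ee_pos: [0.5554, -0.1578, 0.2022]
tcp_rot: [0.602, 1.57, 2.173]
contact_force: [-0.3, 0.1, 0.3]
gripper_width: 0.0613
t 7.3 p [ 0.5554 -0.1578  0.2022] jaw 1.571 pitch 1.57 w 0.0613 F [-0.3  0.1  0.3] q [-0.49  0.19  1.62  0.    1.33 -2.06]
```

View pics/w4.png

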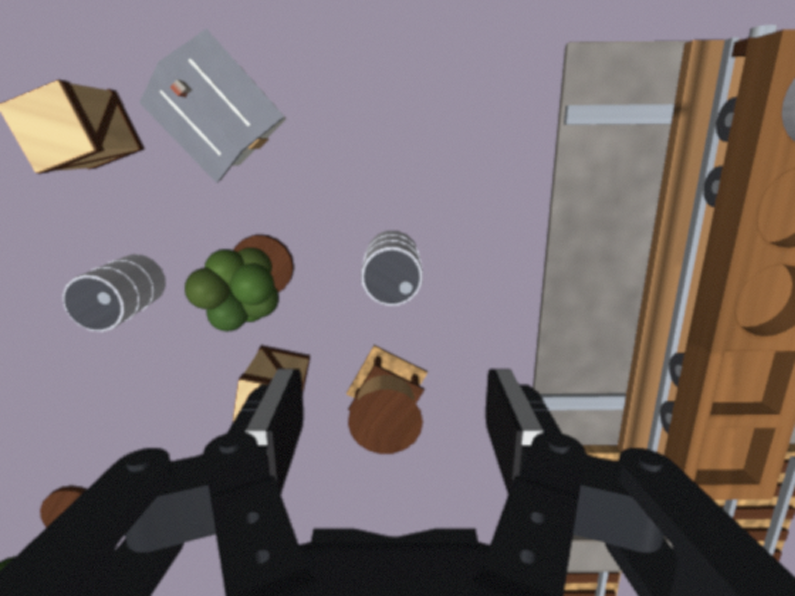

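Drum A's top is at (391,275), almost under the tool.

```bash
python3 -m pendant '[[[0,-0.001,-0.04,0],[0,-0.001,-0.08,0],[0,-0.001,-0.12,0],[0,-0.001,-0.15,0],[0,-0.001,-0.177,0],[0,-0.001,-0.177,0],[0,-0.001,-0.177,0]]]' 72
python3 -m pendant '[[[0,0,0,0],[0,0,0,0],[0,0,0,0],[0,0,0,0],[0,0,0,0],[0,0,0,0]]]' 20
python3 -m pendant '[[[0,0,0.04,0],[0,0,0.08,0],[0,0,0.12,0],[0,0,0.16,0],[0,0,0.16,0],[0,0.05,0.16,0],[0,0.1,0.16,0],[-0.02,0.15,0.16,0],[-0.047,0.2,0.16,0],[-0.047,0.231,0.16,0],[-0.047,0.231,0.16,0],[-0.047,0.231,0.16,0]]]'
python3 -c "
from h import *
wsnap('w5.png')"
```

```text
clock: 8.05
ee_pos: [0.5551, -0.1565, 0.0261]
tcp_rot: [0.374, 1.571, 1.949]
contact_force: [0.5, -0.3, 1.4]
gripper_width: 0.0617
clock: 8.65
ee_pos: [0.557, -0.1583, 0.028]
tcp_rot: [-1.941, 1.566, -0.368]
contact_force: [-0.2, 1.0, 6.5]
gripper_width: 0.0384
clock: 9.85
ee_pos: [0.5078, 0.0739, 0.1852]
tcp_rot: [-3.104, 1.57, -1.528]
contact_force: [-0.3, 0.5, -0.6]
gripper_width: 0.0388
t 9.85 p [0.5078 0.0739 0.1852] jaw 1.5751 pitch 1.57 w 0.0388 F [-0.3  0.5 -0.6] q [-0.09  0.04  1.82 -0.    1.28 -1.67]
```

View pics/w5.png

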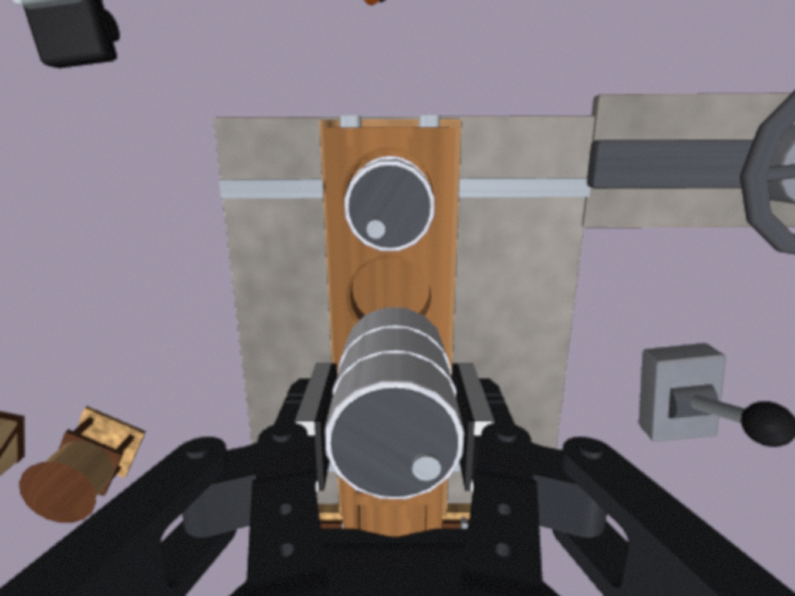

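```bash
python3 -c "
from h import *
st()
print('drum',wp(395,441,.2175),'pocket1',wp(391,297,.082), wp(351,296,.082),wp(431,296,.082),wp(391,256,.082),'d0',wp(389,204,.124))
"
```

```text
t 9.9 p [0.5081 0.073  0.1852] jaw 1.5734 pitch 1.57 w 0.0382 F [-0.4 -0.4 -1. ] q [-0.09  0.04  1.82 -0.    1.28 -1.67]
drum [0.5066 0.0735] pocket1 [0.5098 0.0714] [0.5093 0.0491] [0.5092 0.0938] [0.4863 0.0714] d0 [0.4531 0.0709]
```

```bash
python3 -m pendant '[[[0.003,-0.002,0,0],[0.003,-0.002,-0.03,0],[0.003,-0.002,-0.06,0],[0.003,-0.002,-0.07,0],[0.003,-0.002,-0.08,0],[0.003,-0.002,-0.085,0],[0.003,-0.002,-0.091,0],[0.003,-0.002,-0.091,0]]]'
```

```text
clock: 10.7
ee_pos: [0.5113, 0.0713, 0.0943]
tcp_rot: [-1.898, 1.571, -0.326]
contact_force: [-0.1, 0.3, -1.4]
gripper_width: 0.0382
```

```bash
python3 -m pendant '[[[0,0,-0.001,0],[0,0,-0.001,0],[0,0,-0.001,0],[0,0,0.05,0],[0,0,0.1,0],[0,-0.05,0.11,0],[0,-0.1,0.11,0]]]' 72
python3 -m pendant '[[[0.062,-0.325,0,0],[0.062,-0.325,0,0],[0.062,-0.325,0,0],[0.062,-0.325,0,0],[0.062,-0.325,0,0],[0.062,-0.325,0,0],[0.062,-0.325,0,0],[0.062,-0.325,0,0],[0.062,-0.325,0,0],[0.062,-0.325,0,0]]]'
python3 -c "
from h import *
wsnap('w6.png')"
```

```text
clock: 11.4
ee_pos: [0.5134, -0.0282, 0.2086]
tcp_rot: [-1.861, 1.563, -0.284]
contact_force: [1.3, -1.3, 0.3]
gripper_width: 0.0616
clock: 12.4
ee_pos: [0.5733, -0.3512, 0.2044]
tcp_rot: [0.132, 1.57, 1.706]
contact_force: [-0.4, -0.2, 1.0]
gripper_width: 0.0615
t 12.4 p [ 0.5733 -0.3512  0.2044] jaw 1.5741 pitch 1.57 w 0.0615 F [-0.4 -0.2  1. ] q [-0.73  0.43  1.32  0.    1.39 -2.3 ]
```

View pics/w6.png

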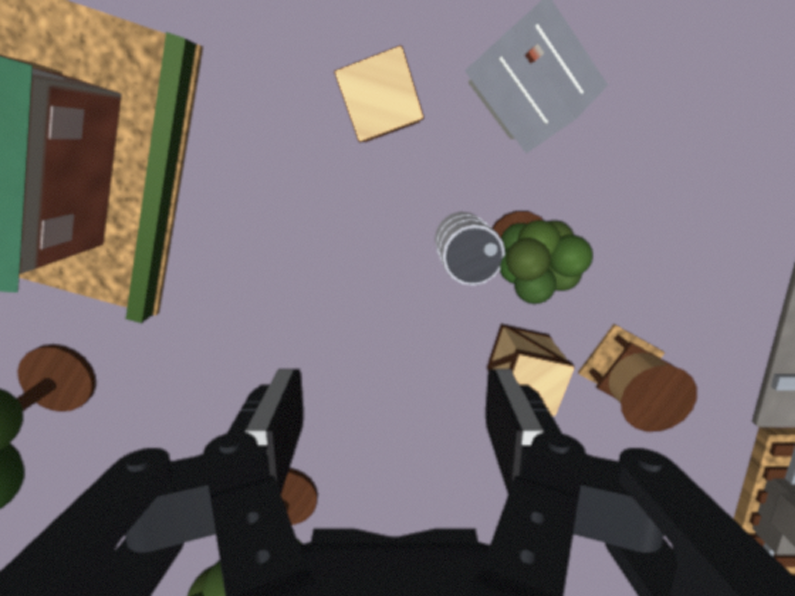

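Drum C has been knocked aside, and its top is now at (472,255), close to the tree.

```bash
python3 -c "
from h import *
st()
print('C',wp(472,255,.06),'tree',wp(519,230,0),wp(545,260,.06),'foot edges',wp(493,232,0.005))
for P in [[(335,69),(402,45),(424,118),(360,142)],[(512,356),(574,371)]]:
  q=np.array([wp(*p,.06) for p in P]);print(q.mean(0),[np.degrees(np.arctan2(*(q[(i+1)%len(q)]-q[i])[::-1]))%90 for i in range(len(q))])
import cv2
t=cv2.imread('pics/w6.png');cv2.imwrite('pics/c6.png',cv2.resize(t[190:430,400:720],None,fx=2.4,fy=2.4,interpolation=2))
"
```

```text
t 12.45 p [ 0.5733 -0.351   0.2045] jaw 1.5745 pitch 1.57 w 0.0615 F [-0.1  0.5  0.2] q [-0.73  0.43  1.32  0.    1.39 -2.3 ]
C [ 0.5606 -0.3014] tree [ 0.5554 -0.2566] [ 0.5637 -0.2548] foot edges [ 0.5561 -0.2772]
[ 0.466875 -0.359   ] [np.float64(17.976592364921558), np.float64(19.114313578387264), np.float64(19.576148078509192), np.float64(18.875676895683057)]
[ 0.63665 -0.24835] [np.float64(75.50195208184385), np.float64(75.50195208184385)]
```

View pics/c6.png

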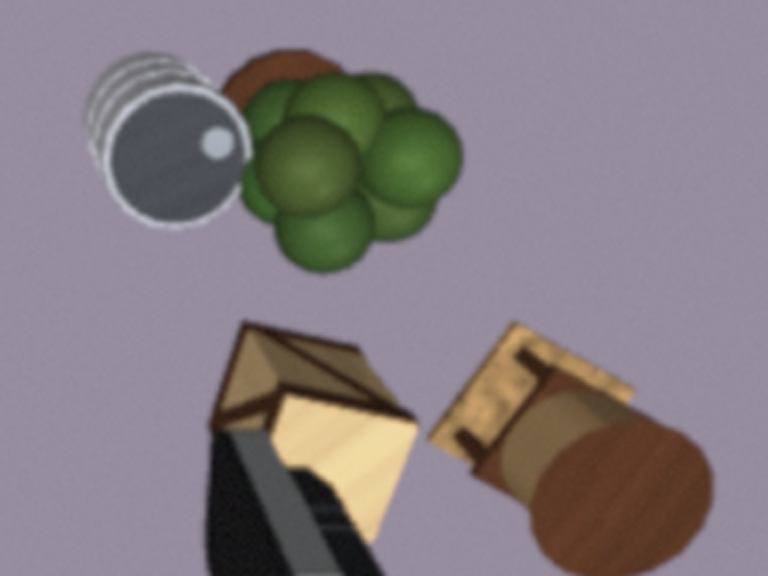

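```bash
python3 -m pendant '[[[-0.013,0.048,0,-0.15],[-0.013,0.048,0,-0.3],[-0.013,0.048,0,-0.45],[-0.013,0.048,0,-0.6],[-0.013,0.048,0,-0.75],[-0.013,0.048,0,-0.9],[-0.013,0.048,0,-1.05],[-0.013,0.048,0,-1.2],[-0.013,0.048,0,-1.35],[-0.013,0.048,0,-1.47],[-0.013,0.048,0,-1.47],[-0.013,0.048,0,-1.47]]]' 72
python3 -c "
from h import *
wsnap('w7.png')"
```

```text
clock: 13.65
ee_pos: [0.5603, -0.3035, 0.2046]
tcp_rot: [-0.463, 1.571, -0.356]
contact_force: [0.3, -0.9, 0.1]
gripper_width: 0.062
t 13.65 p [ 0.5603 -0.3035  0.2046] jaw 0.1071 pitch 1.571 w 0.062 F [ 0.3 -0.9  0.1] q [-0.69  0.34  1.44  0.    1.37 -0.79]
```

View pics/w7.png

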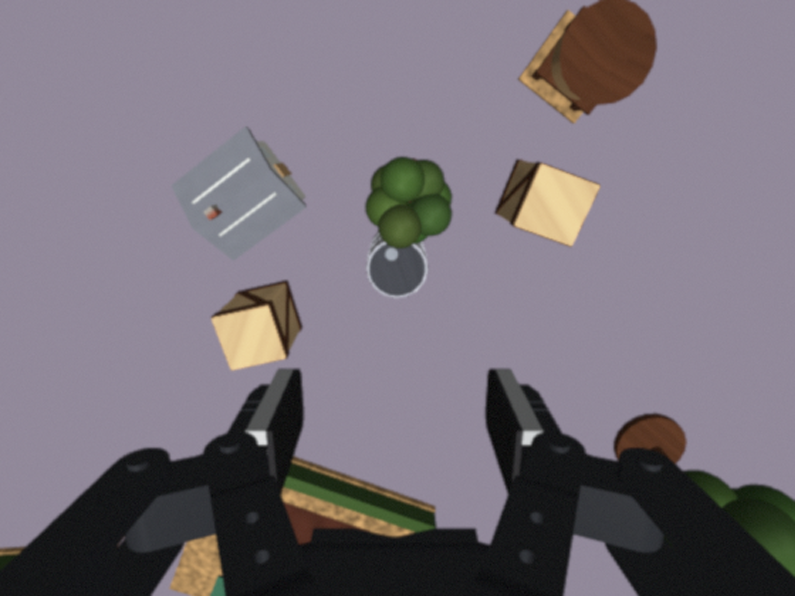

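Drum C's top is at (397,268), in line between the fingers with the tree just above it. Both crates are clearly visible.

```bash
python3 -c "
from h import *
st()
print('C',wp(397,268,.06),'tree',wp(408,200,.06))
for P in [[(543,163),(599,185),(573,246),(515,222)],[(212,319),(270,305),(286,357),(232,370)]]:
  q=np.array([wp(*p,.06) for p in P]);print(q.mean(0),[np.degrees(np.arctan2(*(q[(i+1)%len(q)]-q[i])[::-1]))%90 for i in range(len(q))])
"
```

```text
t 13.7 p [ 0.5602 -0.3037  0.2045] jaw 0.1064 pitch 1.571 w 0.0618 F [0.5 0.1 1.1] q [-0.69  0.34  1.44  0.    1.37 -0.79]
C [ 0.561  -0.3001] tree [ 0.5631 -0.2567]
[ 0.654525 -0.249825] [np.float64(75.92662382209859), np.float64(79.4073032128433), np.float64(74.3252299249904), np.float64(74.57282241621434)]
[ 0.467975 -0.35905 ] [np.float64(20.22485943116811), np.float64(17.72762945437772), np.float64(20.607354859162626), np.float64(19.65382405805326)]
```

```bash
python3 -m pendant '[[[0.001,0.001,-0.04,0],[0.001,0.001,-0.08,0],[0.001,0.001,-0.12,0],[0.001,0.001,-0.15,0],[0.001,0.001,-0.178,0],[0.001,0.001,-0.178,0],[0.001,0.001,-0.178,0]]]' 72
python3 -m pendant '[[[0,0,0,0],[0,0,0,0],[0,0,0,0],[0,0,0,0],[0,0,0,0],[0,0,0,0]]]' 20
python3 -m pendant '[[[0,0,0.04,0],[0,-0.005,0.08,0],[0,-0.005,0.12,0],[0,-0.005,0.16,0],[0,0.04,0.165,0.15],[0,0.09,0.165,0.3],[0,0.14,0.165,0.45],[0,0.19,0.165,0.6],[0,0.24,0.165,0.75],[0,0.29,0.165,0.9],[0,0.34,0.165,1.05],[0,0.374,0.165,1.2]]]'
python3 -m pendant '[[[0,0,0,0.15],[0,0,0,0.27],[0,0,0,0.27],[0,0,0,0.27]]]'
python3 -c "
from h import *
wsnap('w8.png')"
```

```text
clock: 14.4
ee_pos: [0.5612, -0.3033, 0.0267]
tcp_rot: [2.241, 1.57, 2.346]
contact_force: [-0.7, -0.4, 0.8]
gripper_width: 0.0616
clock: 15.0
ee_pos: [0.5628, -0.3048, 0.0291]
tcp_rot: [-0.796, 1.566, -0.692]
contact_force: [-0.8, -0.8, 7.9]
gripper_width: 0.0384
clock: 16.2
ee_pos: [0.5605, 0.0738, 0.1918]
tcp_rot: [-0.468, 1.57, 0.843]
contact_force: [-0.1, -0.4, -1.3]
gripper_width: 0.0383
clock: 16.6
ee_pos: [0.5611, 0.0705, 0.1916]
tcp_rot: [-1.574, 1.57, -0.004]
contact_force: [0.4, -0.2, -1.8]
gripper_width: 0.0385
t 16.6 p [0.5611 0.0705 0.1916] jaw 1.5701 pitch 1.57 w 0.0385 F [ 0.4 -0.2 -1.8] q [-0.09  0.17  1.67  0.    1.31 -1.66]
```

View pics/w8.png

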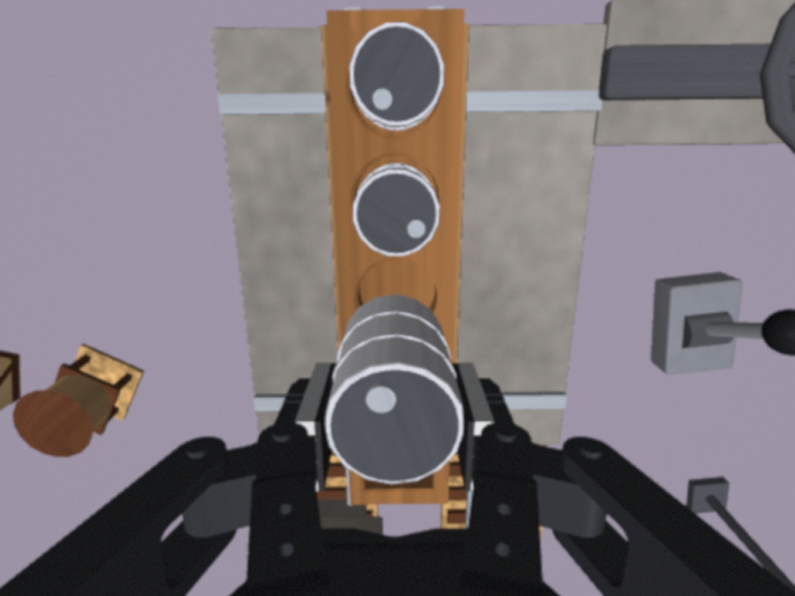

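```bash
python3 -c "
from h import *
st()
print('drum',wp(395,424,.2226),'pocket2',wp(397,297,.082), wp(358,296,.082),wp(437,296,.082),wp(397,259,.082),'d1',wp(397,210,.124))
"
```

```text
t 16.65 p [0.5611 0.0703 0.1915] jaw 1.5702 pitch 1.571 w 0.0387 F [-0.3 -0.  -1.3] q [-0.09  0.17  1.67  0.    1.31 -1.66]
drum [0.5549 0.0708] pocket2 [0.5649 0.0721] [0.5643 0.0498] [0.5644 0.0951] [0.5426 0.0721] d1 [0.5095 0.0719]
```

```bash
python3 -m pendant '[[[0.01,0.001,0,0],[0.01,0.001,-0.03,0],[0.01,0.001,-0.06,0],[0.01,0.001,-0.075,0],[0.01,0.001,-0.085,0],[0.01,0.001,-0.09,0],[0.01,0.001,-0.097,0],[0.01,0.001,-0.097,0]]]'
```

```text
clock: 17.45
ee_pos: [0.5713, 0.0715, 0.0943]
tcp_rot: [-1.733, 1.571, -0.16]
contact_force: [0.0, -0.6, -1.4]
gripper_width: 0.0387
```

```bash
python3 -m pendant '[[[0,0,-0.001,0],[0,0,-0.001,0],[0,0,-0.001,0],[0,0,0.05,0],[0,0,0.1,0],[0,-0.05,0.11,0],[0,-0.1,0.11,0]]]' 72
python3 -m pendant '[[[0.082,-0.22,0,-0.235],[0.082,-0.22,0,-0.235],[0.082,-0.22,0,-0.235],[0.082,-0.22,0,-0.235],[0.082,-0.22,0,-0.235],[0.082,-0.22,0,-0.235],[0.082,-0.22,0,-0.235],[0.082,-0.22,0,-0.235]]]'
python3 -c "
from h import *
wsnap('w9.png')"
```

```text
clock: 18.15
ee_pos: [0.5735, -0.0279, 0.209]
tcp_rot: [-1.831, 1.562, -0.254]
contact_force: [1.7, -0.7, -0.3]
gripper_width: 0.0612
clock: 18.95
ee_pos: [0.6531, -0.2461, 0.2045]
tcp_rot: [0.336, 1.57, 1.675]
contact_force: [0.1, 0.1, 0.4]
gripper_width: 0.0618
t 18.95 p [ 0.6531 -0.2461  0.2045] jaw 1.339 pitch 1.57 w 0.0618 F [0.1 0.1 0.4] q [-0.53  0.49  1.24  0.    1.41 -1.87]
```

View pics/w9.png

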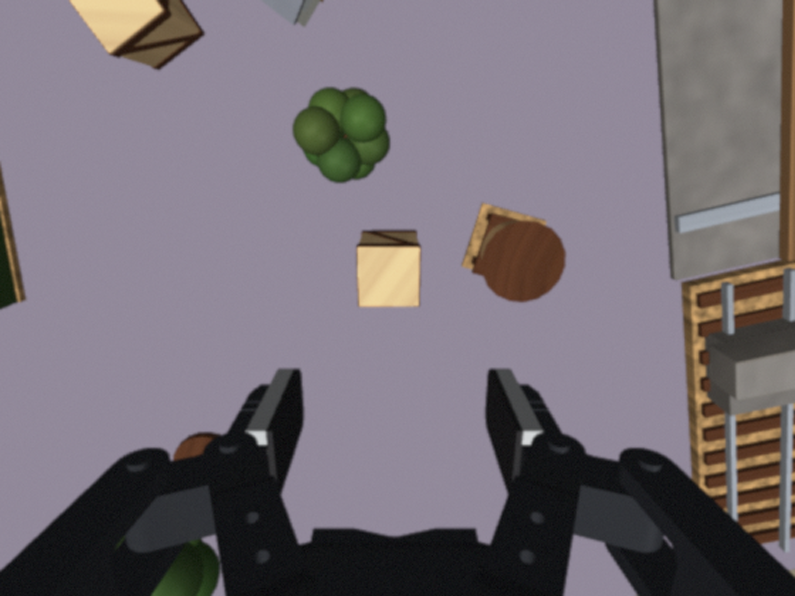

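```bash
python3 -c "
from h import *
s=st()
c=wp(389,276,.06);j=1.339;d=np.array([np.cos(j),np.sin(j)])
print(c, 'rel tcp',c-s['ee_pos'][:2]); 
for n,p in dict(corner=(462,265,0.003),top=(478,260,.076),edge=(474,272,0.03)).items(): q=wp(*p); print(n,q,(q-c)@d,(q-c)@[d[1],-d[0]])
"
```

```text
t 19.0 p [ 0.6531 -0.2458  0.2046] jaw 1.3395 pitch 1.571 w 0.0614 F [0.  0.3 0.5] q [-0.53  0.49  1.24  0.    1.41 -1.87]
[ 0.6536 -0.2493] rel tcp [ 0.00051008 -0.00345686]
corner [ 0.6737 -0.1972] 0.05532409741776688 0.007593697709906638
top [ 0.6518 -0.1937] 0.05369948768133666 -0.014524635030250166
edge [ 0.6729 -0.1922] 0.060006592986434695 0.0056664625791024385
```

```bash
python3 -m pendant '[[[0,-0.003,0,0],[0,-0.003,-0.04,0],[0,-0.003,-0.08,0],[0,-0.003,-0.12,0],[0,-0.003,-0.15,0],[0,-0.003,-0.178,0],[0,-0.003,-0.178,0],[0,-0.003,-0.178,0]]]' 66
python3 -m pendant '[[[0,0,0,0],[0,0,0,0],[0,0,0,0],[0,0,0,0],[0,0,0,0],[0,0,0,0]]]' 20
python3 -m pendant '[[[0,0,0.04,0],[0,0,0.08,0],[0,0,0.12,0],[0,0,0.16,0],[0,0.04,0.165,0.1],[0,0.09,0.165,0.235],[0,0.14,0.165,0.235],[0,0.19,0.165,0.235],[-0.033,0.24,0.165,0.235],[-0.033,0.29,0.165,0.235],[-0.033,0.32,0.165,0.235],[-0.033,0.32,0.165,0.235]]]'
python3 -m pendant '[[[0,0,0,0],[0,0,0,0]]]'
python3 -c "
from h import *
wsnap('w10.png')"
```

```text
clock: 19.8
ee_pos: [0.6533, -0.2498, 0.0269]
tcp_rot: [1.206, 1.571, 2.545]
contact_force: [0.8, 0.3, 0.3]
gripper_width: 0.0562
clock: 20.4
ee_pos: [0.655, -0.2512, 0.0294]
tcp_rot: [-1.847, 1.566, -0.509]
contact_force: [-0.4, 0.0, 7.5]
gripper_width: 0.0394
clock: 21.6
ee_pos: [0.6192, 0.0747, 0.1918]
tcp_rot: [-0.196, 1.569, 1.383]
contact_force: [-0.7, -0.3, -1.0]
gripper_width: 0.0389
clock: 21.8
ee_pos: [0.6203, 0.0687, 0.1916]
tcp_rot: [-2.54, 1.57, -0.968]
contact_force: [0.7, 0.1, -0.4]
gripper_width: 0.0393
t 21.8 p [0.6203 0.0687 0.1916] jaw 1.5721 pitch 1.57 w 0.0393 F [ 0.7  0.1 -0.4] q [-0.08  0.31  1.49 -0.    1.33 -1.65]
```

View pics/w10.png

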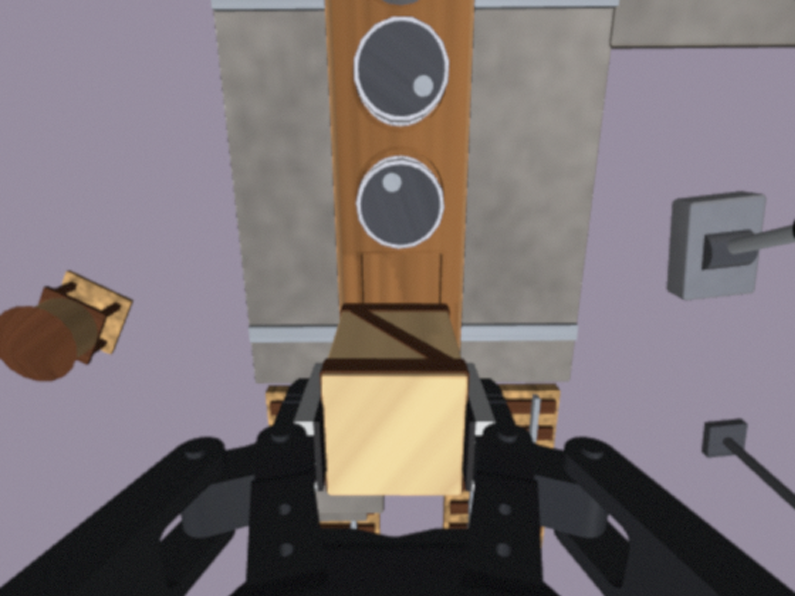

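```bash
python3 -c "
from h import *
st()
z=.2222
print('crate',np.mean([wp(322,372,z),wp(468,372,z),wp(463,494,z),wp(327,494,z)],0),[wp(322,372,z),wp(463,494,z)],'pocket3 near',wp(401,252,.082), wp(362,256,.082),wp(441,256,.082),'d2',wp(400,202,.124))
"
```

```text
t 21.85 p [0.6204 0.0684 0.1914] jaw 1.5715 pitch 1.57 w 0.0391 F [ 0.5  0.5 -1.2] q [-0.08  0.31  1.49 -0.    1.33 -1.65]
crate [0.61825  0.068825] [array([0.5982, 0.0493]), array([0.6383, 0.0889])] pocket3 near [0.5978 0.0723] [0.6001 0.0506] [0.6    0.0946] d2 [0.5652 0.0711]
```

```bash
python3 -m pendant '[[[0.003,0.0035,0,0.005],[0.003,0.0035,-0.03,0.005],[0.003,0.0035,-0.06,0.005],[0.003,0.0035,-0.075,0.005],[0.003,0.0035,-0.085,0.005],[0.003,0.0035,-0.09,0.005],[0.003,0.0035,-0.096,0.005],[0.003,0.0035,-0.096,0.005]]]'
```

```text
clock: 22.65
ee_pos: [0.6234, 0.0731, 0.0955]
tcp_rot: [-1.631, 1.57, -0.053]
contact_force: [-0.2, -0.2, -1.2]
gripper_width: 0.0392
```

```bash
python3 -m pendant '[[[0,0,-0.002,0],[0,0,-0.002,0],[0,0,-0.002,0],[0,0,0.05,0],[0,0,0.1,0],[0,-0.05,0.11,0],[0,-0.1,0.11,0]]]' 72
python3 -m pendant '[[[-0.156,-0.331,0,0.335],[-0.156,-0.331,0,0.335],[-0.156,-0.331,0,0.335],[-0.156,-0.331,0,0.335],[-0.156,-0.331,0,0.335],[-0.156,-0.331,0,0.335],[-0.156,-0.331,0,0.335],[-0.156,-0.331,0,0.335],[-0.156,-0.331,0,0.335],[-0.156,-0.331,0,0.335]]]'
python3 -c "
from h import *
wsnap('w11.png')"
```

```text
clock: 23.35
ee_pos: [0.6255, -0.0258, 0.2104]
tcp_rot: [-1.814, 1.562, -0.233]
contact_force: [1.5, -0.8, -0.6]
gripper_width: 0.0614
clock: 24.35
ee_pos: [0.4672, -0.3563, 0.2055]
tcp_rot: [-1.46, 1.57, 0.453]
contact_force: [0.6, 0.1, 0.1]
gripper_width: 0.0615
t 24.35 p [ 0.4672 -0.3563  0.2055] jaw 1.9122 pitch 1.57 w 0.0615 F [0.6 0.1 0.1] q [-0.86  0.21  1.59  0.    1.34 -2.77]
```

View pics/w11.png

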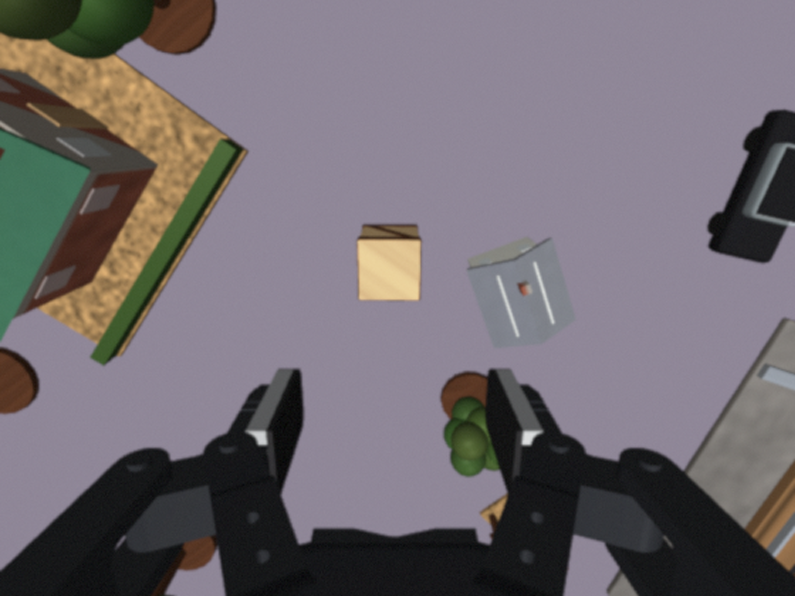

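```bash
python3 -c "
from h import *
s=st()
c=wp(389,269,.06); print(c,c-s['ee_pos'][:2], wp(470,270,.06))
"
```

```text
t 24.4 p [ 0.4676 -0.3557  0.2055] jaw 1.9135 pitch 1.57 w 0.0611 F [-0.3  0.1 -0. ] q [-0.86  0.21  1.59  0.    1.34 -2.77]
[ 0.4657 -0.3593] [-0.00189112 -0.00364226] [ 0.4489 -0.3101]
```

```bash
python3 -m pendant '[[[-0.002,-0.004,0,0],[-0.002,-0.004,-0.04,0],[-0.002,-0.004,-0.08,0],[-0.002,-0.004,-0.12,0],[-0.002,-0.004,-0.15,0],[-0.002,-0.004,-0.179,0],[-0.002,-0.004,-0.179,0],[-0.002,-0.004,-0.179,0]]]' 66
python3 -m pendant '[[[0,0,0,0],[0,0,0,0],[0,0,0,0],[0,0,0,0],[0,0,0,0],[0,0,0,0]]]' 20
python3 -m pendant '[[[0,0,0.04,0],[0,0,0.08,0],[0,0,0.12,0],[0,0,0.16,0],[0.02,0.04,0.165,-0.1],[0.04,0.08,0.165,-0.2],[0.06,0.12,0.165,-0.335],[0.08,0.16,0.165,-0.335],[0.1,0.2,0.165,-0.335],[0.12,0.24,0.165,-0.335],[0.14,0.28,0.165,-0.335],[0.16,0.32,0.165,-0.335]]]'
python3 -m pendant '[[[0.02,0.04,0,0],[0.04,0.08,0,0],[0.048,0.11,0,0],[0.048,0.11,0,0],[0.048,0.11,0,0],[0.048,0.11,0,0]]]'
python3 -c "
from h import *
wsnap('w12.png')"
```

```text
clock: 25.2
ee_pos: [0.4656, -0.3598, 0.0267]
tcp_rot: [0.312, 1.57, 2.226]
contact_force: [0.3, -0.3, 0.6]
gripper_width: 0.0564
clock: 25.8
ee_pos: [0.4667, -0.3619, 0.0289]
tcp_rot: [-2.688, 1.566, -0.775]
contact_force: [-0.1, 1.0, 6.9]
gripper_width: 0.0392
clock: 27.0
ee_pos: [0.6257, -0.0387, 0.1918]
tcp_rot: [-2.008, 1.57, -0.43]
contact_force: [0.5, -1.6, -0.9]
gripper_width: 0.0392
clock: 27.6
ee_pos: [0.6729, 0.0685, 0.1914]
tcp_rot: [2.788, 1.57, -1.918]
contact_force: [-0.2, -0.7, -1.8]
gripper_width: 0.0392
t 27.6 p [0.6729 0.0685 0.1914] jaw 1.5771 pitch 1.57 w 0.0392 F [-0.2 -0.7 -1.8] q [-0.08  0.45  1.32 -0.    1.37 -1.65]
```

View pics/w12.png

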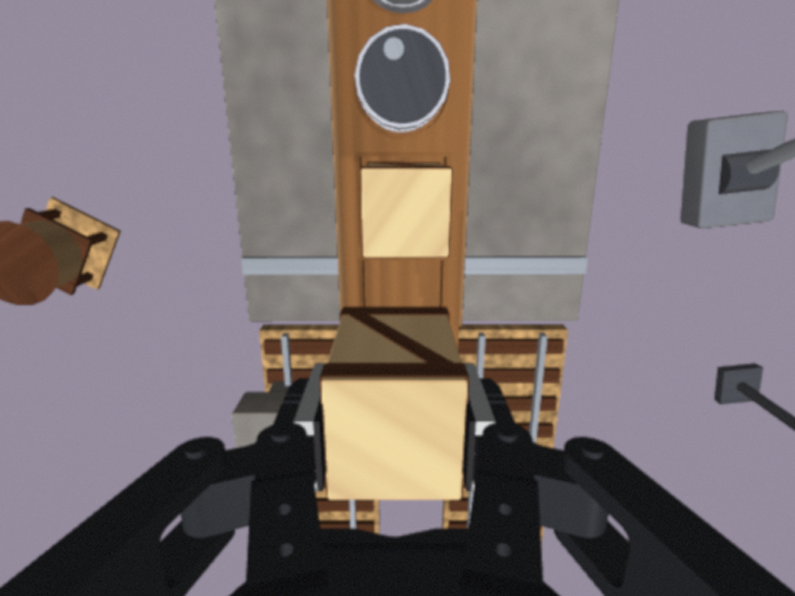

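```bash
python3 -c "
from h import *
st()
z=.2225
print('crate',np.mean([wp(322,375,z),wp(468,375,z),wp(462,498,z),wp(326,498,z)],0),'pocket4', wp(363,300,.082),wp(442,300,.082),'c0',wp(406,212,.124),wp(362,167,.124),wp(448,257,.124))
"
```

```text
t 27.65 p [0.6729 0.0683 0.1915] jaw 1.5765 pitch 1.57 w 0.0393 F [ 0.2 -0.2 -1.4] q [-0.08  0.45  1.32 -0.    1.37 -1.65]
crate [0.67175 0.06855] pocket4 [0.6786 0.0506] [0.6783 0.0959] c0 [0.6222 0.0735] [0.6027 0.054 ] [0.6428 0.0933]
```

```bash
python3 -m pendant '[[[0.005,0.0045,0,0],[0.005,0.0045,-0.03,0],[0.005,0.0045,-0.06,0],[0.005,0.0045,-0.075,0],[0.005,0.0045,-0.085,0],[0.005,0.0045,-0.09,0],[0.005,0.0045,-0.096,0],[0.005,0.0045,-0.096,0]]]'
```

```text
clock: 28.45
ee_pos: [0.6784, 0.074, 0.0955]
tcp_rot: [-1.606, 1.57, -0.028]
contact_force: [-0.2, 0.4, -0.6]
gripper_width: 0.0392
```

```bash
python3 -m pendant '[[[0,0,-0.002,0],[0,0,-0.002,0],[0,0,-0.002,0],[0,0,0.05,0],[0,0,0.1,0],[0,0,0.15,0],[-0.03,0.03,0.17,0]]]' 72
python3 -m pendant '[[[-0.211,0.223,0.01,0],[-0.211,0.223,0.01,0],[-0.211,0.223,0.01,0],[-0.211,0.223,0.01,0],[-0.211,0.223,0.01,0],[-0.211,0.223,0.01,0],[-0.211,0.223,0.01,0],[-0.211,0.223,0.01,0],[-0.211,0.223,0.01,0],[-0.211,0.223,0.01,0]]]'
python3 -c "
from h import *
wsnap('w13.png'); snap('top','t2.png'); snap('scene','s2.png')"
```

```text
clock: 29.15
ee_pos: [0.6523, 0.101, 0.2724]
tcp_rot: [-1.717, 1.559, -0.143]
contact_force: [-0.3, 1.0, 2.3]
gripper_width: 0.0613
clock: 30.15
ee_pos: [0.4382, 0.326, 0.2752]
tcp_rot: [-2.677, 1.57, -1.101]
contact_force: [-0.1, -0.1, -0.6]
gripper_width: 0.0615
t 30.15 p [0.4382 0.326  0.2752] jaw 1.576 pitch 1.57 w 0.0615 F [-0.1 -0.1 -0.6] q [ 0.42  0.06  1.62 -0.    1.46 -1.16]
```

View pics/w13.png

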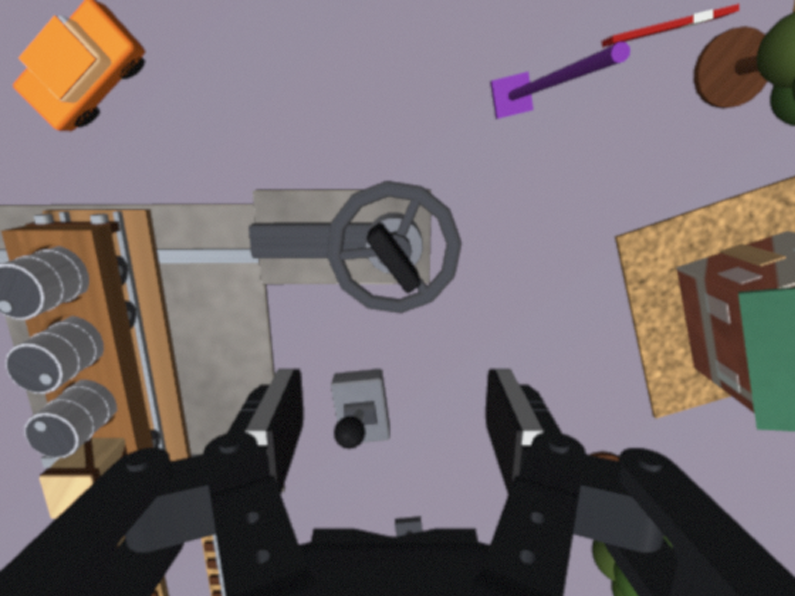

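View pics/s2.png

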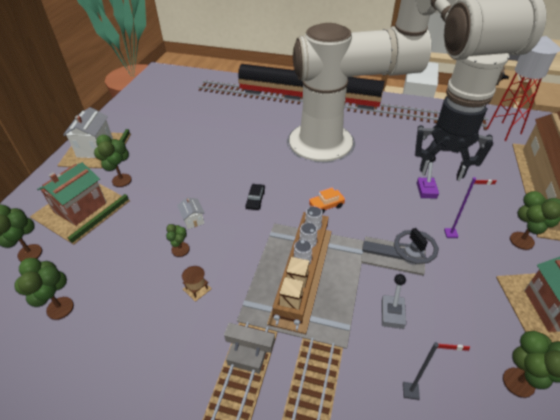

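View pics/t2.png

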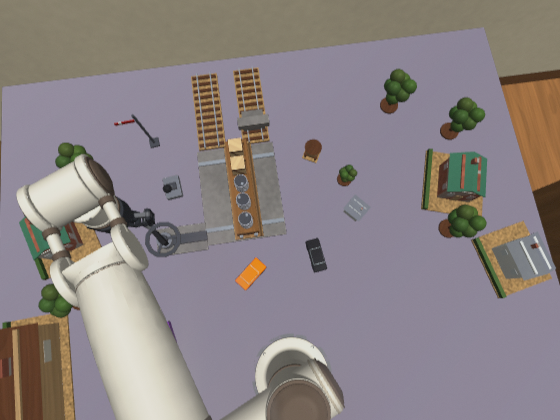

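```bash
python3 -c "
import cv2
s=cv2.imread('pics/s2.png');cv2.imwrite('pics/c7.png',cv2.resize(s[200:330,250:350],None,fx=4.5,fy=4.5,interpolation=2))
s=cv2.imread('pics/w13.png');cv2.imwrite('pics/c8.png',cv2.resize(s[170:320,310:480],None,fx=3.9,fy=3.9,interpolation=2))
"
python3 - <<'E'
from h import *
P=[(.4525,.0715),(.5085,.072),(.5645,.0725),(.6205,.073),(.6765,.0733)]
for p in P: print(px('scene',[*p,.124]),px('top',[*p,.124]))
E
```

```text
[313.77870223 210.36751634] [245.34001404 217.83008823]
[308.78157856 226.84079178] [242.80702793 198.89557994]
[303.38146095 244.64255749] [240.32840172 180.36742129]
[297.52755182 263.9402703 ] [237.90240408 162.23267026]
[291.06640732 284.90917217] [235.59446046 144.47011613]
```

View pics/c7.png

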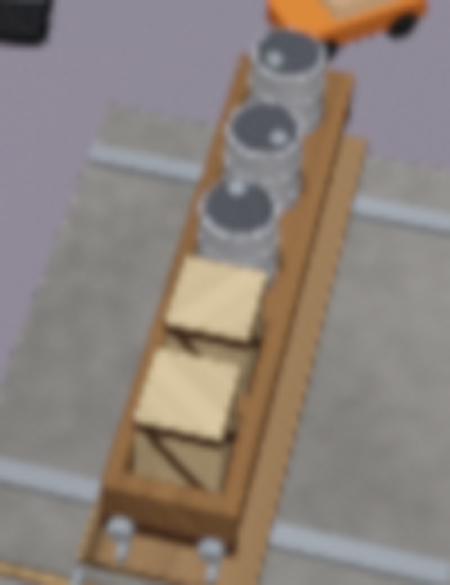

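View pics/c8.png

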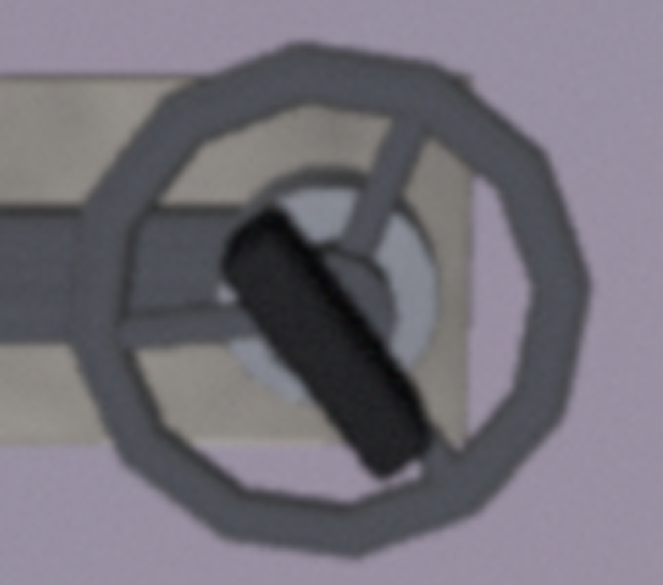

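Run:
```python
from h import *
st()
w=lambda x,y,z: wp(310+x/3.9,170+y/3.9,z)
for z in (.088,.093,.098): print('bar',z,w(328,345,z))
for z in (.05,.058): print('rim',z,w(330,299,z))
a=w(245,245,.093);b=w(400,465,.093);d=b-a;print(np.degrees(np.arctan2(d[1],d[0])))
a=w(285,215,.093);b=w(425,425,.093);d=b-a;print(np.degrees(np.arctan2(d[1],d[0])))
print('lever base',wp(360,405,.025),'knob',wp(349,432,.1))
```

```text
t 30.3 p [0.438  0.3262 0.2751] jaw 1.5762 pitch 1.571 w 0.0614 F [-0.2  0.4 -0.6] q [ 0.42  0.06  1.62 -0.    1.46 -1.16]
bar 0.088 [0.4381 0.3263]
bar 0.093 [0.4368 0.3263]
bar 0.098 [0.4356 0.3263]
rim 0.05 [0.4376 0.3267]
rim 0.058 [0.4359 0.3267]
34.63080038025706
33.48772894565588
lever base [0.5993 0.2941] knob [0.5778 0.2909]
```

```bash
python3 -m pendant '[[[-0.001,0,-0.03,0.14],[-0.001,0,-0.06,0.28],[-0.001,0,-0.09,0.42],[-0.001,0,-0.12,0.56],[-0.001,0,-0.14,0.588],[-0.001,0,-0.14,0.588],[-0.001,0,-0.14,0.588]]]' 48
python3 -c "
from h import *
wsnap('w14.png')"
```

```text
clock: 31.0
ee_pos: [0.4366, 0.3268, 0.1357]
tcp_rot: [-2.737, 1.571, -0.573]
contact_force: [1.0, -0.9, 0.4]
gripper_width: 0.0411
t 31.0 p [0.4366 0.3268 0.1357] jaw 2.1644 pitch 1.571 w 0.0411 F [ 1.  -0.9  0.4] q [ 0.42  0.18  1.77 -0.    1.19 -1.74]
```

View pics/w14.png

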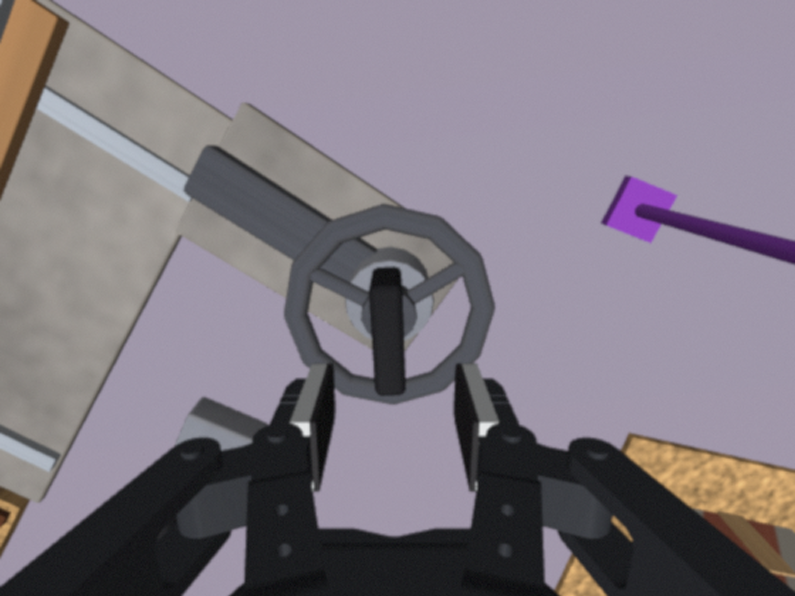

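```bash
python3 -m pendant '[[[0,0,-0.03,0],[0,0,-0.05,0],[0,0,-0.065,0],[0,0,-0.071,0],[0,0,-0.071,0],[0,0,-0.071,0]]]' 48
python3 -m pendant '[[[0,0,0,0],[0,0,0,0],[0,0,0,0],[0,0,0,0],[0,0,0,0],[0,0,0,0]]]' 0
```

```text
clock: 31.65
ee_pos: [0.4371, 0.3275, 0.0655]
tcp_rot: [-1.746, 1.569, 0.42]
contact_force: [-0.2, -0.4, -0.1]
gripper_width: 0.0408
clock: 32.25
ee_pos: [0.439, 0.3252, 0.0664]
tcp_rot: [-2.755, 1.565, -0.589]
contact_force: [3.5, -11.6, 6.8]
gripper_width: 0.0133
```

```bash
python3 -m pendant '[[[0.0015,-0.002,0,-0.1],[0.0015,-0.002,0,-0.2],[0.0015,-0.002,0,-0.3],[0.0015,-0.002,0,-0.4],[0.0015,-0.002,0,-0.5],[0.0015,-0.002,0,-0.6],[0.0015,-0.002,0,-0.7],[0.0015,-0.002,0,-0.8],[0.0015,-0.002,0,-0.9],[0.0015,-0.002,0,-1.0],[0.0015,-0.002,0,-1.0]]]'
python3 -c "
from h import *
st(); wsnap('w15.png'); snap('top','t3.png')"
```

```text
clock: 33.35
ee_pos: [0.4389, 0.3259, 0.0664]
tcp_rot: [-0.673, 1.567, 0.491]
contact_force: [-0.9, 0.4, 6.4]
gripper_width: 0.0131
t 33.35 p [0.4389 0.3259 0.0664] jaw 1.1639 pitch 1.567 w 0.0131 F [-0.9  0.4  6.4] q [ 0.42  0.27  1.81  0.    1.05 -0.75]
t 33.35 p [0.4389 0.3259 0.0664] jaw 1.1639 pitch 1.567 w 0.0131 F [-0.9  0.4  6.4] q [ 0.42  0.27  1.81  0.    1.05 -0.75]
```

View pics/w15.png

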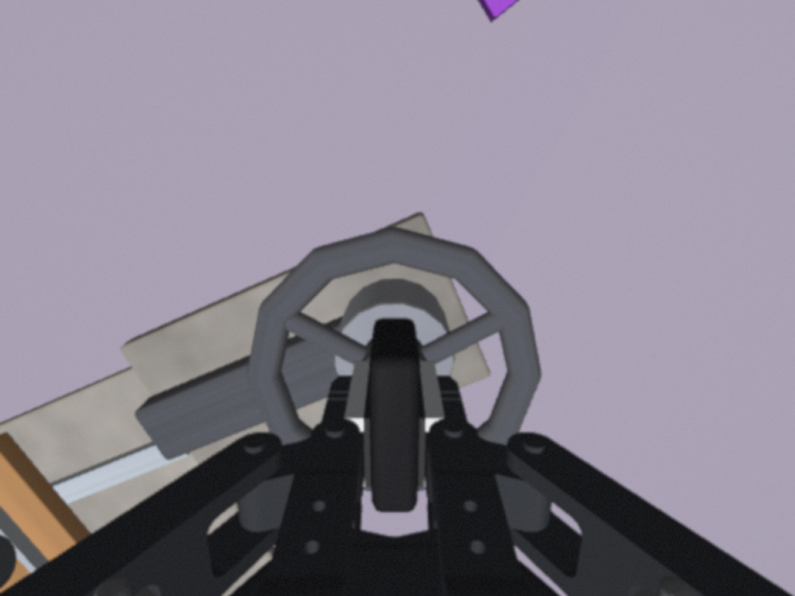

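View pics/t3.png

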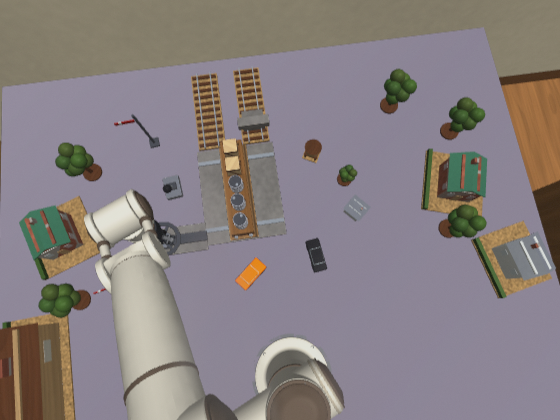

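```bash
python3 -m pendant '[[[0,0,0,-0.14],[0,0,0,-0.28],[0,0,0,-0.42],[0,0,0,-0.56],[0,0,0,-0.7],[0,0,0,-0.84],[0,0,0,-0.98],[0,0,0,-1.12],[0,0,0,-1.26],[0,0,0,-1.4],[0,0,0,-1.5],[0,0,0,-1.6]]]'
python3 -m pendant '[[[0,0,0,-0.14],[0,0,0,-0.28],[0,0,0,-0.42],[0,0,0,-0.56],[0,0,0,-0.7],[0,0,0,-0.84],[0,0,0,-0.98],[0,0,0,-1.12],[0,0,0,-1.26],[0,0,0,-1.4],[0,0,0,-1.5],[0,0,0,-1.6]]]'
python3 -m pendant '[[[0,0,0,0],[0,0,0,0]]]'
python3 -c "
from h import *
st();  t=snap('top','t4.png');
cv2.imwrite('pics/c9.png',cv2.resize(t[65:250,180:290],None,fx=3.2,fy=3.2,interpolation=2)[:,:,::-1])"
```

```text
clock: 34.65
ee_pos: [0.4401, 0.3264, 0.0664]
tcp_rot: [0.902, 1.564, 0.464]
contact_force: [4.6, 3.2, 1.5]
gripper_width: 0.013
clock: 35.85
ee_pos: [0.4405, 0.3252, 0.0665]
tcp_rot: [2.158, 1.565, 0.12]
contact_force: [6.6, -2.1, 2.7]
gripper_width: 0.013
clock: 36.05
ee_pos: [0.4405, 0.3252, 0.0664]
tcp_rot: [2.187, 1.565, 0.153]
contact_force: [6.2, -2.6, 3.2]
gripper_width: 0.0132
t 36.05 p [0.4405 0.3252 0.0664] jaw 4.2488 pitch 1.565 w 0.0132 F [ 6.2 -2.6  3.2] q [ 0.42  0.27  1.81 -0.    1.05  2.45]
```

View pics/c9.png

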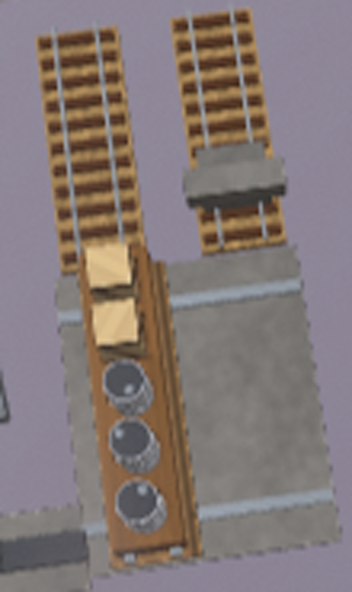

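```bash
python3 -m pendant '[[[0,0,0,0],[0,0,0,0],[0,0,0,0],[0,0,0.04,0],[0,0,0.09,0],[0,0,0.14,0.1],[0,0,0.19,0.24],[0.03,-0.03,0.23,0.38],[0.06,-0.06,0.24,0.52],[0.09,-0.09,0.25,0.66],[0.12,-0.12,0.25,0.8],[0.15,-0.15,0.25,0.94]]]' 48
python3 -m pendant '[[[0.01,-0.02,0,0.14],[0.02,-0.03,0,0.28],[0.02,-0.03,0,0.42],[0.02,-0.03,0,0.56],[0.02,-0.03,0,0.7],[0.02,-0.03,0,0.84],[0.02,-0.03,0,0.98],[0.02,-0.03,0,1.12],[0.02,-0.03,0,1.26],[0.02,-0.03,0,1.4],[0.02,-0.03,0,1.54],[0.02,-0.03,0,1.68]]]'
python3 -m pendant '[[[0,0,0,0.14],[0,0,0,0.28],[0,0,0,0.42],[0,0,0,0.56],[0,0,0,0.7],[0,0,0,0.84],[0,0,0,0.98],[0,0,0,0.98],[0,0,0,0.98]]]'
python3 -c "
from h import *
wsnap('w16.png')
s=cv2.imread('pics/w16.png');cv2.imwrite('pics/c10.png',cv2.resize(s[0:596,200:600],None,fx=2,fy=2,interpolation=2)[:,:])"
```

```text
clock: 37.3
ee_pos: [0.5886, 0.1739, 0.3146]
tcp_rot: [1.801, 1.57, 0.713]
contact_force: [0.4, 0.4, 0.3]
gripper_width: 0.0412
clock: 38.5
ee_pos: [0.6072, 0.1453, 0.3137]
tcp_rot: [2.513, 1.57, 3.106]
contact_force: [0.2, -0.4, -0.5]
gripper_width: 0.0409
clock: 39.4
ee_pos: [0.6074, 0.1452, 0.3139]
tcp_rot: [1.536, 1.57, 3.099]
contact_force: [0.6, -0.3, -0.8]
gripper_width: 0.0409
t 39.4 p [0.6074 0.1452 0.3139] jaw 1.5628 pitch 1.57 w 0.0409 F [ 0.6 -0.3 -0.8] q [ 0.04  0.25  1.33  0.    1.56 -1.52]
```

View pics/w16.png

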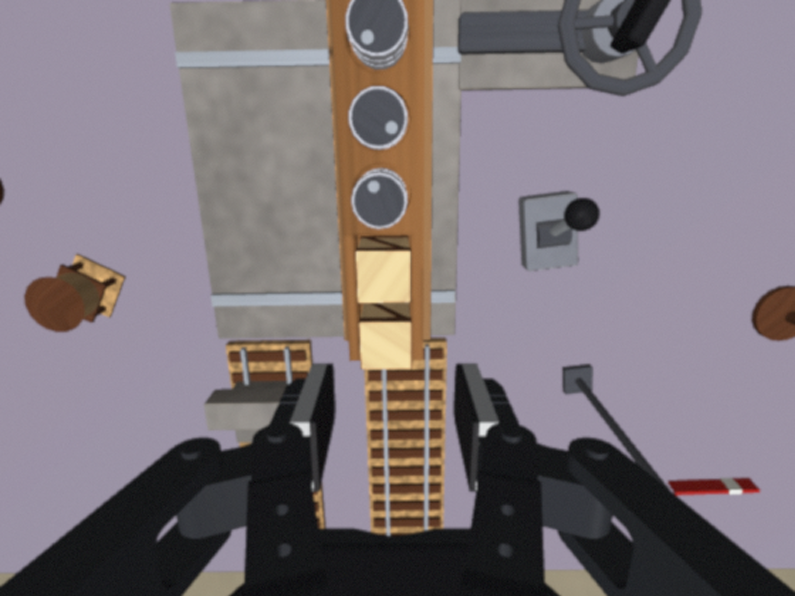

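```bash
python3 -c "
import cv2
s=cv2.imread('pics/w16.png');cv2.imwrite('pics/c10.png',cv2.resize(s[290:410,320:470],None,fx=5,fy=5,interpolation=2)[:,:])"
```

```text
(no output)
```

View pics/c10.png

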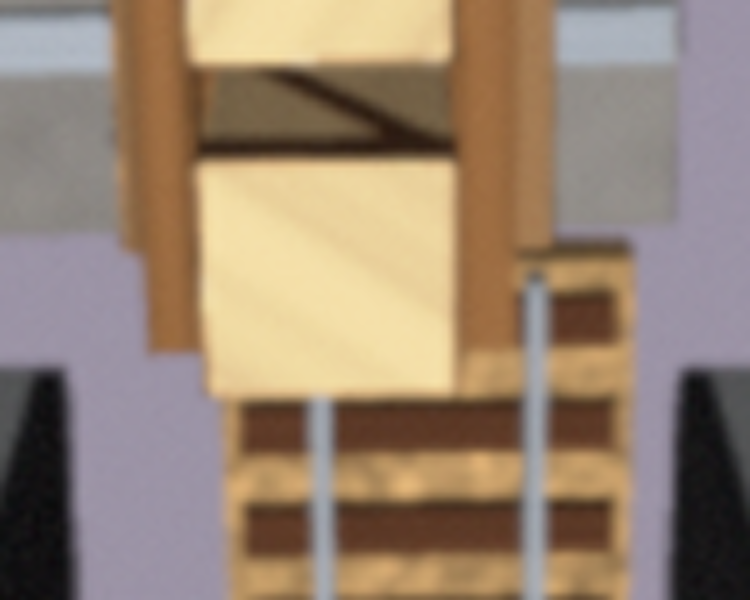

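Run:
```python
from h import *
w=lambda x,y,z: wp(320+x/5,290+y/5,z)
for z in (.01,.02,.03): print('deck',z,w(122,248,z),w(552,247,z),(w(122,248,z)+w(552,247,z))/2)
print('wagon',w(148,350,.082),w(518,350,.082))
for z in (.004,.008): print('rails',z,w(320,430,z),w(536,430,z),w(322,590,z),w(535,590,z),w(536,280,z))
print('rails far',wp(388,530,.006),wp(426,530,.006))
print('loads',[wp(*p,.124) for p in [(376,24),(378,117),(379,198),(384,277),(386,344)]])
```

```text
deck 0.01 [0.7231 0.0923] [0.7235 0.1824] [0.7233  0.13735]
deck 0.02 [0.7187 0.0935] [0.7191 0.1816] [0.7189  0.13755]
deck 0.03 [0.7143 0.0947] [0.7147 0.1808] [0.7145  0.13775]
wagon [0.7112 0.1048] [0.7117 0.1708]
rails 0.004 [0.7692 0.133 ] [0.7696 0.1801] [0.8092 0.1328] [0.8096 0.1805] [0.7338 0.1796]
rails 0.008 [0.7671 0.1331] [0.7675 0.1798] [0.8067 0.133 ] [0.8071 0.1802] [0.732  0.1793]
rails far [0.9796 0.1348] [0.98   0.1815]
loads [array([0.4555, 0.1351]), array([0.5107, 0.1353]), array([0.5642, 0.135 ]), array([0.6224, 0.1377]), array([0.6769, 0.1384])]
```

```bash
python3 -m pendant '[[[-0.168,0.18,0,-0.456],[-0.168,0.18,0,-0.456],[-0.168,0.18,0,-0.456],[-0.168,0.18,0,-0.456],[-0.168,0.18,0,-0.456],[-0.168,0.18,-0.05,-0.456],[-0.168,0.18,-0.1,-0.456],[-0.168,0.18,-0.15,-0.456],[-0.168,0.18,-0.18,-0.456],[-0.168,0.18,-0.18,-0.456],[-0.168,0.18,-0.18,-0.456]]]' 48
python3 -c "
from h import *
wsnap('w17.png')"
```

```text
clock: 40.55
ee_pos: [0.44, 0.3252, 0.1351]
tcp_rot: [-0.674, 1.57, 0.435]
contact_force: [-0.1, 0.9, -0.0]
gripper_width: 0.0408
t 40.55 p [0.44   0.3252 0.1351] jaw 1.1088 pitch 1.57 w 0.0408 F [-0.1  0.9 -0. ] q [ 0.42  0.18  1.77  0.    1.19 -0.69]
```

View pics/w17.png

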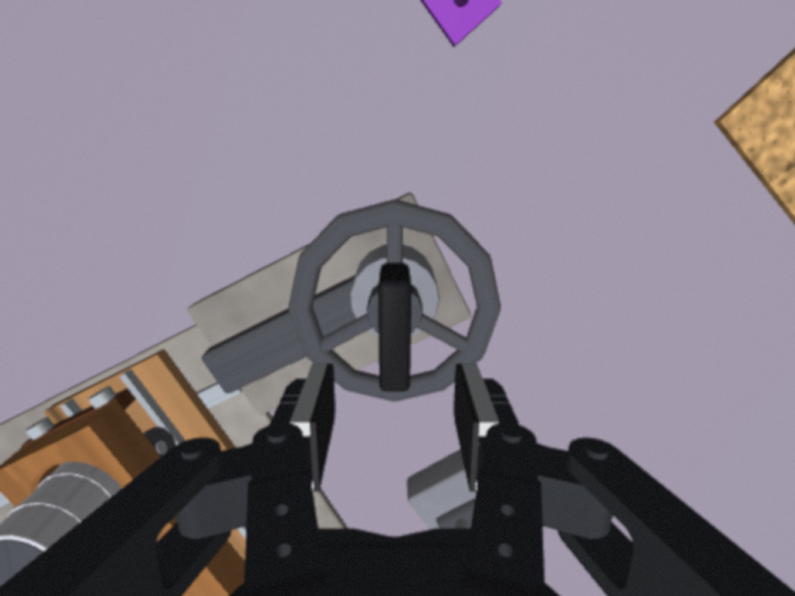

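Bar at (396,330), upright and centred between the fingers. Grip and turn.

```bash
python3 -m pendant '[[[0,0,-0.03,0],[0,0,-0.05,0],[0,0,-0.064,0],[0,0,-0.07,0],[0,0,-0.07,0],[0,0,-0.07,0]]]' 48
python3 -m pendant '[[[0,0,0,0],[0,0,0,0],[0,0,0,0],[0,0,0,0],[0,0,0,0],[0,0,0,0]]]' 0
python3 -m pendant '[[[0,0,0,-0.12],[0,0,0,-0.24],[0,0,0,-0.36],[0,0,0,-0.48],[0,0,0,-0.6],[0,0,0,-0.72],[0,0,0,-0.84],[0,0,0,-0.96],[0,0,0,-1.08],[0,0,0,-1.2],[0,0,0,-1.27],[0,0,0,-1.27]]]'
python3 -m pendant '[[[0,0,0,0],[0,0,0,0]]]'
python3 -c "
from h import *
st()"
```

```text
clock: 41.2
ee_pos: [0.4407, 0.3256, 0.0657]
tcp_rot: [-0.696, 1.568, 0.414]
contact_force: [0.9, 0.3, 0.6]
gripper_width: 0.041
clock: 41.8
ee_pos: [0.4408, 0.3251, 0.0665]
tcp_rot: [-1.17, 1.569, -0.06]
contact_force: [-2.7, -3.5, 9.2]
gripper_width: 0.0129
clock: 43.0
ee_pos: [0.4396, 0.3244, 0.0664]
tcp_rot: [-1.767, 1.569, -1.928]
contact_force: [-7.9, -6.9, 13.5]
gripper_width: 0.0133
clock: 43.2
ee_pos: [0.4396, 0.3244, 0.0664]
tcp_rot: [-1.781, 1.569, -1.94]
contact_force: [-8.2, -7.0, 14.0]
gripper_width: 0.0131
t 43.2 p [0.4396 0.3244 0.0664] jaw 6.1236 pitch 1.569 w 0.0131 F [-8.2 -7.  14. ] q [ 0.42  0.28  1.81 -0.    1.06  0.58]
```

```bash
python3 -m pendant '[[[0,0,0,0],[0,0,0,0],[0,0,0,0],[0,0,0.04,0],[0,0,0.09,0],[0,0,0.14,0.14],[0,0,0.19,0.28],[0.03,-0.03,0.22,0.42],[0.06,-0.06,0.22,0.56],[0.09,-0.09,0.22,0.7],[0.12,-0.12,0.22,0.84],[0.15,-0.15,0.22,0.98]]]' 48
python3 -m pendant '[[[0.01,-0.02,0,0.14],[0.03,-0.02,0,0.28],[0.05,-0.02,0,0.42],[0.05,-0.02,0,0.56],[0.05,-0.02,0,0.7],[0.05,-0.02,0,0.75],[0.05,-0.02,0,0.75],[0.05,-0.02,0,0.75]]]' 100
python3 -c "
from h import *
wsnap('w18.png')
s=cv2.imread('pics/w18.png');cv2.imwrite('pics/c11.png',cv2.resize(s[170:410,290:490],None,fx=2.5,fy=2.5,interpolation=2)[:,:])
t=snap('top','t5.png');cv2.imwrite('pics/c12.png',cv2.resize(t[65:250,180:290],None,fx=3.2,fy=3.2,interpolation=2)[:,:,::-1])"
```

```text
clock: 44.4
ee_pos: [0.5906, 0.1738, 0.2841]
tcp_rot: [1.214, 1.571, 2.04]
contact_force: [-0.0, 0.4, 0.0]
gripper_width: 0.0408
clock: 45.2
ee_pos: [0.6396, 0.1551, 0.284]
tcp_rot: [1.623, 1.57, -3.092]
contact_force: [0.5, -0.8, 0.3]
gripper_width: 0.0851
t 45.2 p [0.6396 0.1551 0.284 ] jaw 1.5686 pitch 1.57 w 0.0851 F [ 0.5 -0.8  0.3] q [ 0.05  0.35  1.27  0.    1.53 -1.51]
```

View pics/w18.png

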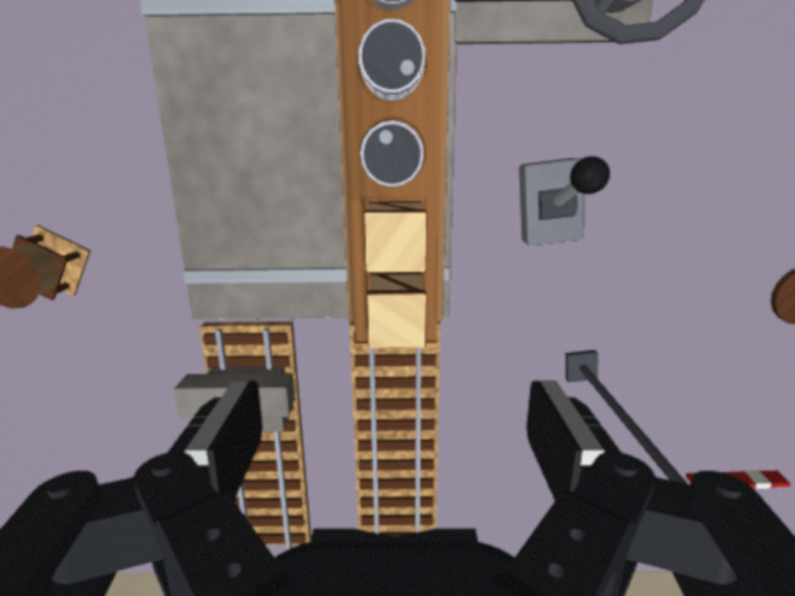

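View pics/c12.png

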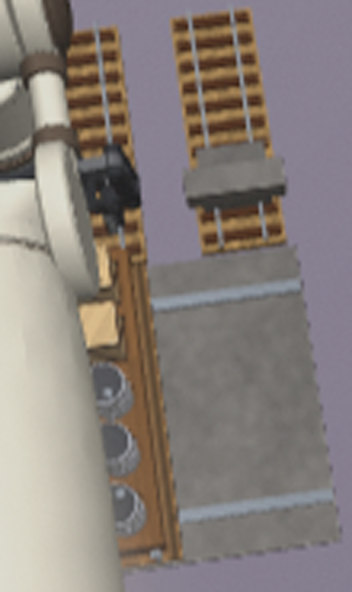

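View pics/c11.png

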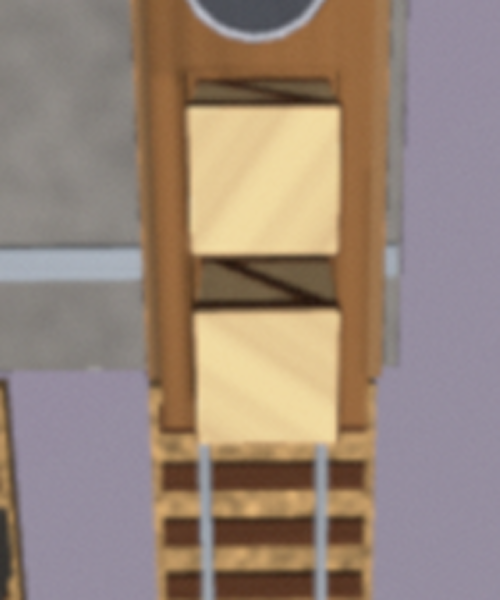

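Run:
```python
from h import *
w=lambda x,y,z: wp(290+x/2.5,170+y/2.5,z)
m=lambda a,b:(a+b)/2
print('deck',m(w(147,382,.015),w(384,380,.015)))
print('wagon',w(160,430,.082),w(370,430,.082),m(w(160,430,.082),w(370,430,.082)))
for y,a,b in [(450,204,320),(590,208,322)]: print('rails',m(w(a,y,.006),w(b,y,.006)))
print('rails far',m(wp(377,525,.006),wp(419,525,.006)))
print('cork',m(w(150,400,.003),w(377,400,.003)))
print('loads',[wp(*p,.124) for p in [(392,58),(392,153),(395,241),(397,320)]])
```

```text
deck [0.7225  0.15705]
wagon [0.7128 0.1226] [0.713  0.1907] [0.7129  0.15665]
rails [0.75555 0.1557 ]
rails [0.81935 0.15685]
rails far [0.97475 0.159  ]
cork [0.7353  0.15635]
loads [array([0.5119, 0.1543]), array([0.5654, 0.1541]), array([0.6212, 0.1559]), array([0.6773, 0.1572])]
```

```bash
python3 -m pendant '[[[-0.107,0.136,0,0],[-0.107,0.136,0,0],[-0.107,0.136,0,0],[-0.107,0.136,0,0],[-0.107,0.136,0,0],[-0.107,0.136,-0.05,0],[-0.107,0.136,-0.1,0],[-0.107,0.136,-0.14,0],[-0.107,0.136,-0.14,0],[-0.107,0.136,-0.14,0]]]' 0
python3 -c "
from h import *
wsnap('w19.png')
t=snap('scene','s3.png');cv2.imwrite('pics/c13.png',cv2.resize(t[190:420,190:450],None,fx=2.6,fy=2.6,interpolation=2)[:,:,::-1])"
```

```text
clock: 46.3
ee_pos: [0.5333, 0.2905, 0.1449]
tcp_rot: [2.894, 1.571, -1.821]
contact_force: [0.1, -0.4, 1.3]
gripper_width: -0.0001
t 46.3 p [0.5333 0.2905 0.1449] jaw 1.5689 pitch 1.571 w -0.0001 F [ 0.1 -0.4  1.3] q [ 0.3   0.32  1.59 -0.    1.24 -1.27]
```

View pics/w19.png

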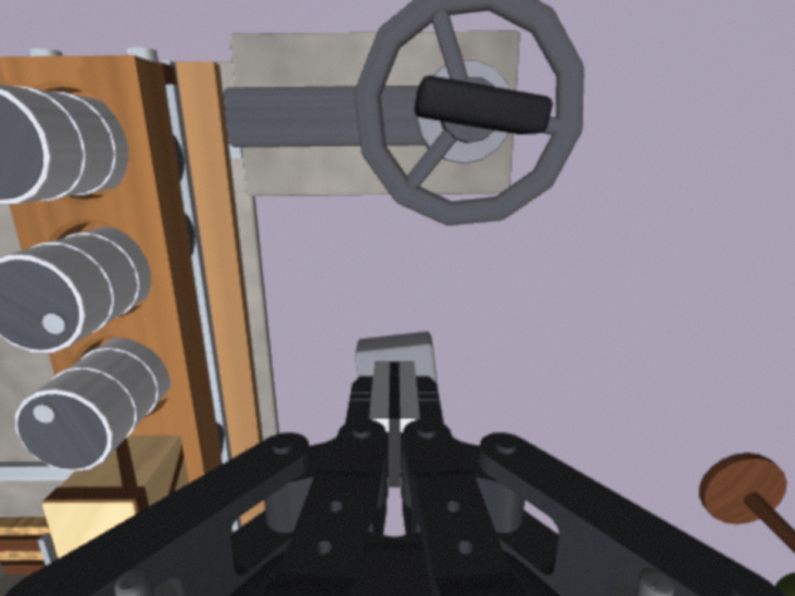

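View pics/c13.png

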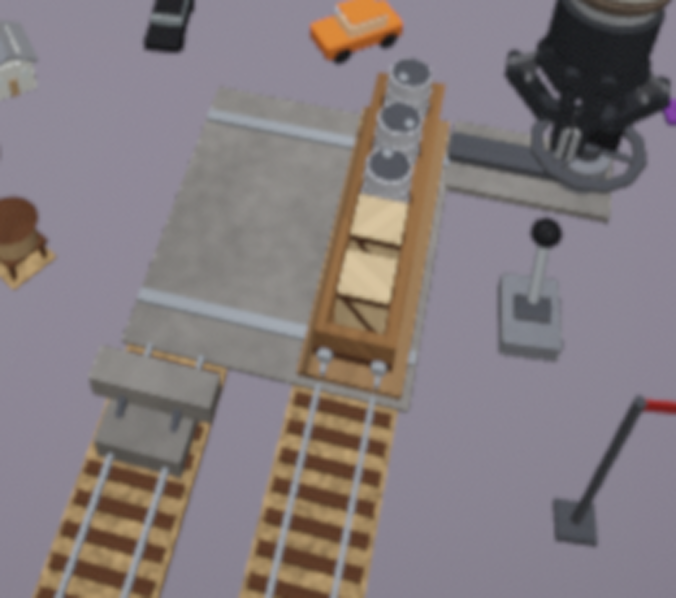

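Run:
```python
from h import *
s=cv2.imread('pics/s3.png');cv2.imwrite('pics/c14.png',cv2.resize(s[300:370,290:365],None,fx=8,fy=8,interpolation=2))
```

```text
(no output)
```

View pics/c14.png

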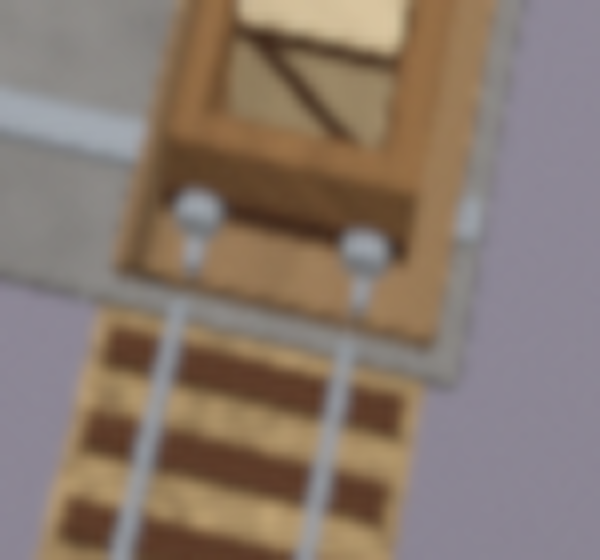

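Run:
```python
from h import *
w=lambda x,y,z: pt('scene',(x+.5)/8-.5+290,(y+.5)/8-.5+300,z)[:2].round(4)
a,b=w(165,148,.082),w(418,188,.082);print('bed',a,b,(a+b)/2)
for z in (.004,.008,.012):
  a,b=w(175,310,z),w(345,350,z);c,d=w(122,550,z),w(308,550,z);print('track',z,(a+b)/2,a,b,c,d)
for z in (.005,.01,.015,.02,.025):
  a,b=w(120,270,z),w(435,345,z);c,d=w(193,265,z),w(362,308,z);print('deck',z,a,b,(a+b)/2,'rails',c,d,(c+d)/2)
# bed centre earlier pic s2
```

```text
bed [0.7165 0.1247] [0.7104 0.1889] [0.71345 0.1568 ]
track 0.004 [0.71835 0.15465] [0.7188 0.1314] [0.7179 0.1779] [0.7877 0.133 ] [0.7748 0.1791]
track 0.008 [0.72045 0.1548 ] [0.7209 0.1316] [0.72  0.178] [0.7895 0.1332] [0.7766 0.1791]
track 0.012 [0.72255 0.155  ] [0.723  0.1319] [0.7221 0.1781] [0.7912 0.1335] [0.7785 0.1792]
deck 0.005 [0.7118 0.1143] [0.7105 0.201 ] [0.71115 0.15765] rails [0.705  0.1332] [0.7051 0.1801] [0.70505 0.15665]
deck 0.01 [0.7145 0.1148] [0.7131 0.2009] [0.7138  0.15785] rails [0.7077 0.1336] [0.7078 0.1802] [0.70775 0.1569 ]
deck 0.015 [0.7171 0.1152] [0.7158 0.2009] [0.71645 0.15805] rails [0.7104 0.1339] [0.7105 0.1803] [0.71045 0.1571 ]
deck 0.02 [0.7198 0.1157] [0.7185 0.2008] [0.71915 0.15825] rails [0.7131 0.1343] [0.7132 0.1803] [0.71315 0.1573 ]
deck 0.025 [0.7224 0.1162] [0.7211 0.2008] [0.72175 0.1585 ] rails [0.7158 0.1346] [0.7159 0.1804] [0.71585 0.1575 ]
```

Every view puts the deck 1–2 mm too far left. That is inside the tolerance, but I have time to trim it by about 1.7 mm (0.11 rad anticlockwise).

```bash
python3 -m pendant '[[[-0.03,0.01,0.01,-0.145],[-0.06,0.02,0.01,-0.29],[-0.093,0.034,0.01,-0.435],[-0.093,0.034,0.01,-0.58],[-0.093,0.034,0.01,-0.725],[-0.093,0.034,0.01,-0.87],[-0.093,0.034,0.01,-1.015],[-0.093,0.034,0.01,-1.16],[-0.093,0.034,0.01,-1.305],[-0.093,0.034,0.01,-1.45],[-0.093,0.034,0.01,-1.595],[-0.093,0.034,0.01,-1.729]]]' 48
python3 -m pendant '[[[0,0,-0.02,0],[0,0,-0.02,0]]]'
python3 -c "
from h import *
wsnap('w20.png')"
```

```text
clock: 47.6
ee_pos: [0.4418, 0.3259, 0.1579]
tcp_rot: [0.567, 1.565, 0.402]
contact_force: [0.5, 1.0, -0.3]
gripper_width: 0.0412
clock: 47.8
ee_pos: [0.44, 0.3251, 0.1352]
tcp_rot: [0.481, 1.57, 0.322]
contact_force: [-1.5, 0.2, -0.4]
gripper_width: 0.0413
t 47.8 p [0.44   0.3251 0.1352] jaw 6.1242 pitch 1.57 w 0.0413 F [-1.5  0.2 -0.4] q [ 0.42  0.18  1.77 -0.    1.19  0.57]
```

View pics/w20.png

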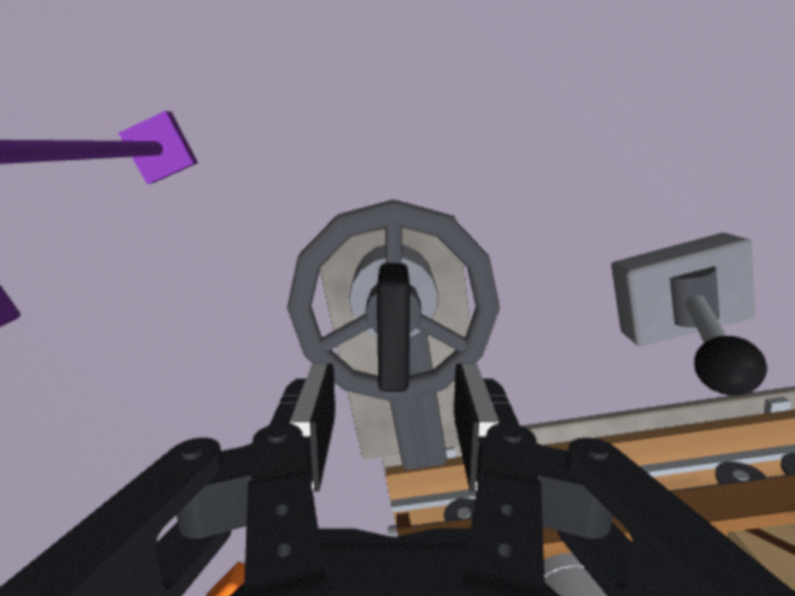

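```bash
python3 -m pendant '[[[0,0,-0.03,0],[0,0,-0.05,0],[0,0,-0.064,0],[0,0,-0.07,0],[0,0,-0.07,0],[0,0,-0.07,0]]]' 48
python3 -m pendant '[[[0,0,0,0],[0,0,0,0],[0,0,0,0],[0,0,0,0],[0,0,0,0],[0,0,0,0]]]' 0
python3 -c "
from h import *
st()"
python3 -m pendant '[[[0,0,0,0.03],[0,0,0,0.06],[0,0,0,0.09],[0,0,0,0.11],[0,0,0,0.11],[0,0,0,0.11],[0,0,0,0.11]]]'
python3 -c "
from h import *
st()"
python3 -m pendant '[[[0,0,0,0],[0,0,0,0],[0,0,0,0],[0,0,0.04,0],[0,0,0.09,0],[0,0,0.12,0.14],[0,0,0.12,0.28],[0.03,-0.01,0.12,0.42],[0.06,-0.02,0.12,0.56],[0.093,-0.034,0.12,0.7],[0.093,-0.034,0.12,0.84],[0.093,-0.034,0.12,0.98]]]' 48
python3 -m pendant '[[[0,0,-0.02,0.14],[0,0,-0.03,0.28],[0,0,-0.03,0.42],[0,0,-0.03,0.56],[0,0,-0.03,0.63],[0,0,-0.03,0.63],[0,0,-0.03,0.63]]]' 0
python3 -c "
from h import *
wsnap('w21.png')
t=snap('scene','s4.png');cv2.imwrite('pics/c15.png',cv2.resize(t[300:370,290:365],None,fx=8,fy=8,interpolation=2)[:,:,::-1])"
```

```text
clock: 48.45
ee_pos: [0.4406, 0.3255, 0.0656]
tcp_rot: [0.586, 1.569, 0.427]
contact_force: [-0.3, 0.2, 0.4]
gripper_width: 0.041
clock: 49.05
ee_pos: [0.4398, 0.326, 0.0664]
tcp_rot: [1.405, 1.569, 1.246]
contact_force: [-5.6, 0.4, 9.8]
gripper_width: 0.0133
t 49.05 p [0.4398 0.326  0.0664] jaw 6.1242 pitch 1.569 w 0.0133 F [-5.6  0.4  9.8] q [0.42 0.28 1.81 0.   1.05 0.57]
clock: 49.75
ee_pos: [0.4398, 0.326, 0.0665]
tcp_rot: [1.284, 1.569, 1.236]
contact_force: [-6.3, -0.2, 10.0]
gripper_width: 0.0133
t 49.75 p [0.4398 0.326  0.0665] jaw 6.2346 pitch 1.569 w 0.0133 F [-6.3 -0.2 10. ] q [0.42 0.28 1.81 0.   1.05 0.46]
clock: 50.95
ee_pos: [0.5335, 0.2903, 0.1838]
tcp_rot: [2.466, 1.57, -2.882]
contact_force: [0.1, 1.0, 0.1]
gripper_width: 0.0411
clock: 51.65
ee_pos: [0.5326, 0.291, 0.1541]
tcp_rot: [1.965, 1.571, -2.76]
contact_force: [-0.2, -0.1, -0.4]
gripper_width: -0.0003
t 51.65 p [0.5326 0.291  0.1541] jaw 1.5591 pitch 1.571 w -0.0003 F [-0.2 -0.1 -0.4] q [ 0.3   0.31  1.58 -0.    1.26 -1.26]
```

View pics/c15.png

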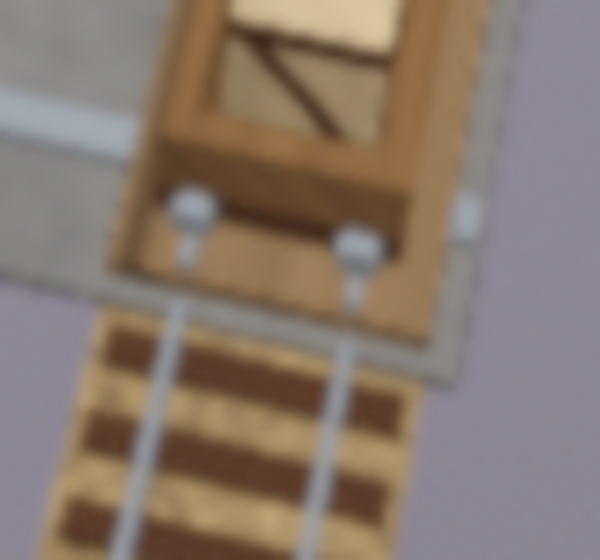

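View pics/w21.png

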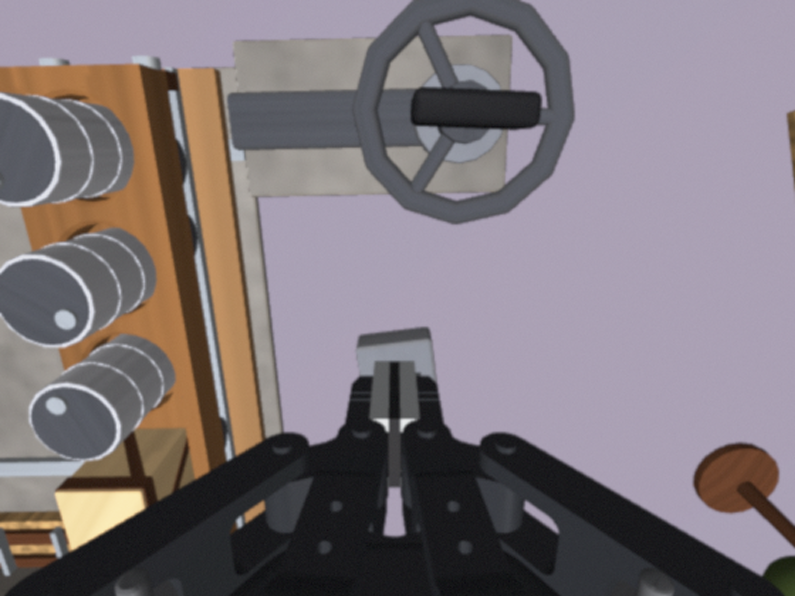

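```bash
python3 -m pendant '[[[0,0,-0.04,0],[0,0,-0.076,0],[0,0,-0.076,0],[0.015,0,-0.076,0],[0.03,0,-0.076,0],[0.04,0,-0.076,0],[0.05,0,-0.076,0],[0.06,0,-0.076,0],[0.07,0,-0.076,0],[0.08,0,-0.076,0],[0.084,0,-0.076,0],[0.084,0,-0.076,0]]]'
python3 -c "
from h import *
wsnap('w22.png')
t=snap('scene','s5.png')"
```

```text
clock: 52.95
ee_pos: [0.6172, 0.2909, 0.0781]
tcp_rot: [-2.222, 1.57, -0.661]
contact_force: [-0.2, -0.4, 0.0]
gripper_width: -0.0004
t 52.95 p [0.6172 0.2909 0.0781] jaw 1.5607 pitch 1.57 w -0.0004 F [-0.2 -0.4  0. ] q [ 0.26  0.57  1.38 -0.    1.19 -1.3 ]
```

View pics/s5.png

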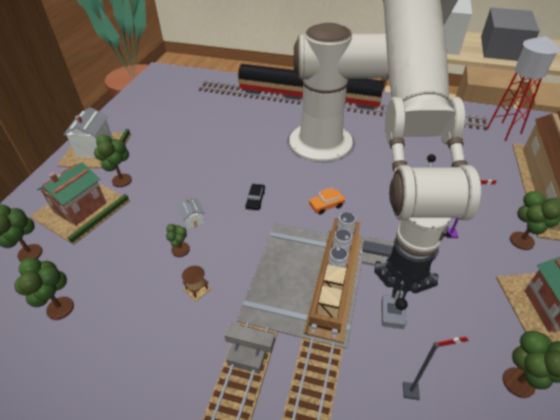

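View pics/w22.png

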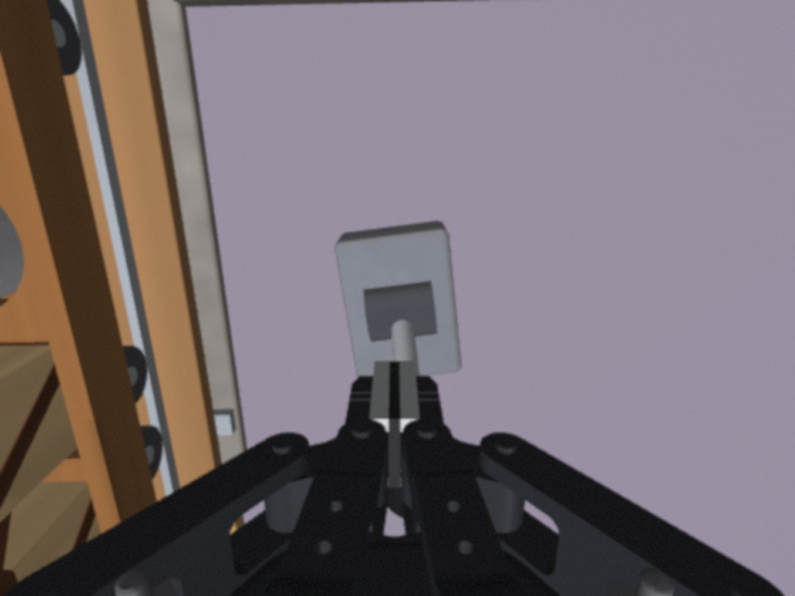

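```bash
python3 -m pendant '[[[0.004,0,0,0],[0.008,0,0,0],[0.008,0,0,0],[0.008,0,0,0]]]'
python3 -m pendant '[[[0.004,0,0,0],[0.004,0,0,0],[0.004,0,0,0]]]'
```

```text
clock: 53.45
ee_pos: [0.6243, 0.2911, 0.0781]
tcp_rot: [1.762, 1.57, -2.96]
contact_force: [-2.2, 0.2, -0.8]
gripper_width: 0.0002
clock: 53.75
ee_pos: [0.6249, 0.2912, 0.0777]
tcp_rot: [1.743, 1.562, -2.978]
contact_force: [-15.2, -1.6, 6.9]
gripper_width: 0.0004
```

Force rises to 15 N: it is at the stop. I'll back off and verify.

```bash
python3 -m pendant '[[[-0.03,0,0,0],[-0.06,0,0,0],[-0.08,0,0.05,0],[-0.08,0,0.1,0],[-0.09,0.01,0.15,0],[-0.13,0.03,0.18,0],[-0.15,0.05,0.2,0],[-0.15,0.05,0.2,0],[-0.15,0.05,0.2,0]]]'
python3 -c "
from h import *
wsnap('w23.png')
t=snap('scene','s6.png');cv2.imwrite('pics/c16.png',cv2.resize(t[190:400,230:480],None,fx=2.8,fy=2.8,interpolation=2)[:,:,::-1]); snap('top','t6.png')"
```

```text
clock: 54.65
ee_pos: [0.4791, 0.3415, 0.2793]
tcp_rot: [-1.367, 1.568, 0.196]
contact_force: [0.2, -0.1, -0.2]
gripper_width: -0.0
t 54.65 p [0.4791 0.3415 0.2793] jaw 1.5622 pitch 1.568 w -0.0 F [ 0.2 -0.1 -0.2] q [ 0.41  0.16  1.5  -0.    1.48 -1.15]
```

View pics/c16.png

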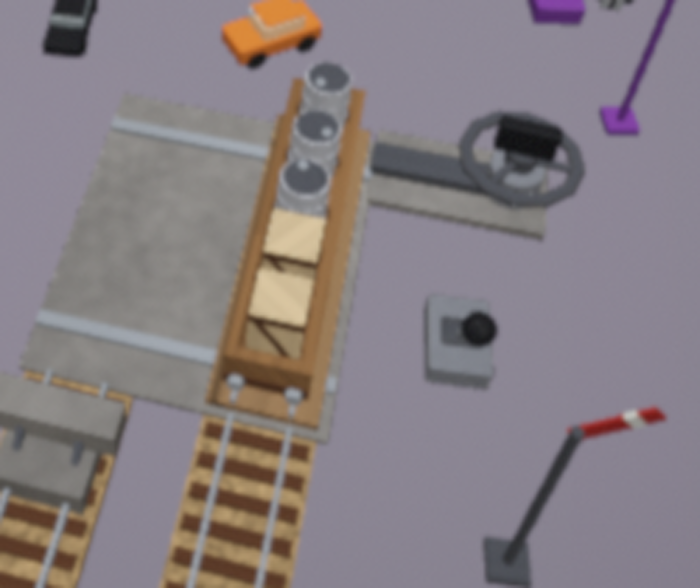

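View pics/w23.png

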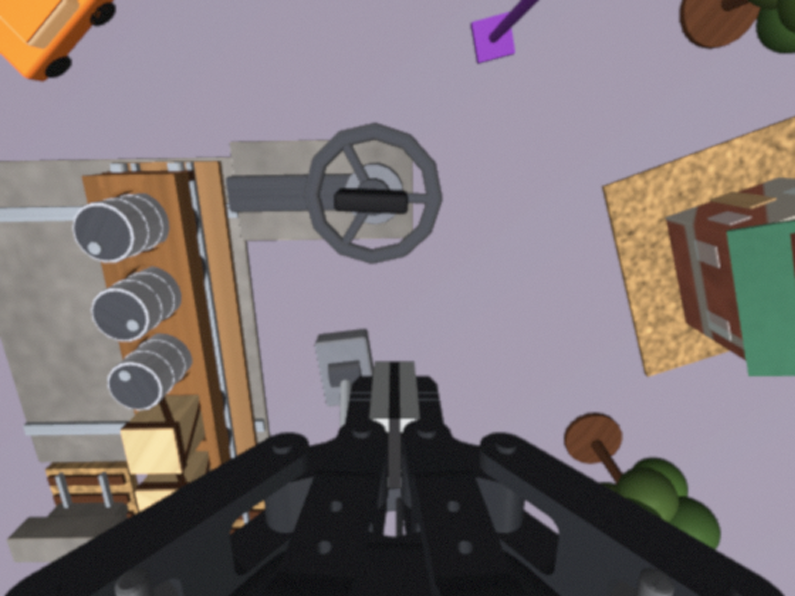

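View pics/t6.png

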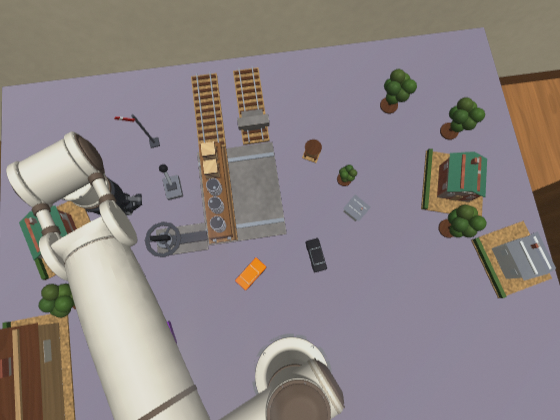

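Run:
```python
from h import *
print(pt('top',163.5,168.5,.091),pt('scene',230+479/2.8,190+328/2.8,.091))
w=lambda x,y,z: pt('scene',(x+.5)/2.8-.5+230,(y+.5)/2.8-.5+190,z)[:2].round(4)
print('bed',(w(222,355,.082)+w(312,372,.082))/2,'track',(w(230,420,.006)+w(290,432,.006))/2)
```

```text
[0.64404794 0.29915948 0.091     ] [0.64703474 0.29993508 0.091     ]
bed [0.71165 0.15435] track [0.7214 0.1562]
```

```bash
python3 -c "
from h import *
print(job_done()); st()"
```

```text
the job is handed in; nothing more can be done
None
the job is handed in; nothing more can be done
```

The job is handed in and, by my last checks, complete. The interface gives no verdict.

- **Load:** all three drums are in the round pockets and both crates in the square ones. In the pictures taken right after loading, their tops matched the height and position expected for pieces standing on the pocket floors. Later views showed them still seated. Drum C was knocked against the tree partway through, so I located it again and gripped it from the sides clear of the tree.
- **Traverser:** I cranked the wheel clockwise in two grips. The close views then put the deck 1–2 mm too far left, so I turned it back by 0.11 rad. A closer look after that trim showed it near 0 mm off. One rough final reading from the wider scene picture gave about -2 mm instead. All of these are inside the 5 mm limit.
- **Signal lever:** pushed to its stop, where the force rose to 15 N. The knob ended about 42 mm past the lever's axis, and the semaphore arm moved.
- **Scenery and robot:** the kiosk, oak and water tank look unmoved. The arm was backed off and touching nothing when I handed in, soon after 54.7 s on the clock.

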